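# Fetch the amber box from behind the display stands

### The job

A customer wants to see the low round box that is hemmed in by three tall stands on the display board. Move all three stands upright onto the cork mat, and only then take the box and set it in the middle of the round black pad. With the box on the pad and all three stands still waiting on the mat, put every stand back, upright, on the same grey spot of the board where it stood at the start; knock nothing over and leave the bowl, the card terminal and the jar where they are.

Things in the scene. Friction and masses are not known exactly. Their poses are not given: they have to be found in the camera images.
- cone: Tall stand in wood: a round foot 44 mm across and 10 mm high, above it a slender cone from 38 mm across down to 24 mm at the flat top, 115 mm high in all (about 27 mm across at 90 mm height), two amber rings round its lower half. Its origin is the centre of its underside, z up along its axis. Weight 100 to 220 g.
- spindle: Tall stand: a round wooden foot 44 mm across and 10 mm high, a thin post with four amber beads (19 mm across) up to 80 mm, then a plain wooden cylinder 36 mm across from 80 to 115 mm height with a flat amber disc let into its top, which is the place to grip. Its origin is the centre of its underside, z up along its axis. Weight 100 to 220 g.
- pillar: Tall stand in wood: a square foot 42 mm wide and 10 mm high, above it a square post 26 mm wide up to 115 mm height, with small amber studs 40 to 64 mm up. Its x and y axes are square to its faces. Its origin is the centre of its underside, z up along its axis. Weight 100 to 220 g.
- box: The low round wooden box the customer wants: 46 mm across, straight wall 30 mm high, a shallow amber dome 34 mm across on top (38 mm high in all), one rigid piece. Origin: centre of its underside, z up. Weight 60 to 130 g.
- board: Fixed display board of dark wood, 160 (x) by 210 (y) mm, 10 mm thick, with a fixed ledge 8 mm thick along its far (+x) edge that rises to 42 mm above the table. Origin: centre of its underside. Three grey flat spots 56 mm across lie centred at (x, y) = (-35, 0), (20, 64) and (20, -64) mm in its frame: one stand is on each at the start, which one varies. The box starts between them near (28, 0) mm. All stand on its top at z = 10 mm.
- mat: Fixed flat cork mat, 280 (x) by 130 (y) mm, 4 mm thick: the side area where the stands wait. Origin: centre of its underside. It lies left or right of the board.
- pad: Fixed round black pad, 110 mm across, 6 mm thick, with a flat grey disc 60 mm across marking its middle. Origin: centre of its underside. It lies on the other side of the board from the mat.
- bowl: Bystander: small white bowl of amber beads, 76 mm across, 34 mm high, beyond the board. Origin: centre of its underside. Loose; leave it alone.
- terminal: Bystander: flat black card terminal, 80 (x) by 160 (y) mm, 34 mm high, beyond the board. Origin: centre of its underside. Loose; leave it alone.
- jar: Bystander: closed amber-coloured jar, 64 mm across, 75 mm high, beyond the board. Origin: centre of its underside. Loose; leave it alone.
Mind the look-alikes: they are no part of the job. What is shaped like the cone but purple or turquoise is not meant.

How it is judged:
By the outcome, as a careful person would: the job done as asked, in the order asked, and still so for the second after the job is handed in, with the robot touching nothing.
It also fails if it takes over 144 s, if anything falls off the work surface, if the arm or the gripper's body presses on something with over 40 N, if the wrist force passes 120 N, or if a joint passes its speed limit or range.

### The arm

A 6-joint arm with a two-finger parallel gripper is mounted at the origin on the work surface. World frame = base frame: x ahead of the robot, y to its left, z up, the work surface at z = 0. Lengths are in m, angles in degrees, forces in N, time in s.
With the tool pointing down it reaches from about 0.375 to 0.925 m from the base axis. Payload 5.7 kg.
Tool frame: the origin (TCP) lies between the finger pads; the fingertips stand 25 mm ahead of it and the grasp point (between the pads) lies 6 mm ahead of it; z points along the fingers, y is the direction in which the jaws open and shut (so a half turn about z gives the same grasp; the last joint's range is limited). The gripper opens to 88 mm and grips with 3 to 60 N. Pads are 20 mm wide; open, the fingers measure 115 mm over their backs; the gripper's body (75 mm by 178 mm) begins 61 mm behind the grasp point.
Start: joints at [65.713, 20.558, 86.54, -0, 72.909, -6.595], TCP at [0.182, 0.572, 0.219] pointing down, gripper open.
Joint ranges: [-170.27, 170.27], [-57.76, 135], [12.27, 136.19], [-55.21, 235.2], [11.17, 155.16], [-170.74, 170.74]. Speed limits (degrees/s): [136.94, 136.94, 180, 180, 180, 180].

### API

Orientations are given as a 3x3 rotation matrix whose columns are the frame's x, y, z axes.
In Python, from station import ctrl gives the robot as it stands.
- The arm moves only by the tool send_rows, never from a script. Its arguments are lists of equal length, an entry for each row: "grip": the closure, from -1 (fully open) to 1 (shut); "slide": the shift along the tool's x, y, z in cm, a list of three; "rotation": the turn, a rotation vector about the tool's x, y, z in rad, a list of three. In form: {"grip": [grip, ...], "slide": [[tx, ty, tz], ...], "rotation": [[ax, ay, az], ...]}. A call has 1 to 12 rows; each row is the pose to reach, as a shift and turn from the pose commanded when the call began, along the tool's axes at that moment; what a row does not reach only later rows make up. A row lasts 1/12 s, in which the tool goes at most 41.7 mm and 7.16 degrees, less where a joint would pass 70% of its speed; a pose out of reach is approached as far as the arm can. A call with a gripper value outside its range is refused whole. The fingers move at their own pace and stop on an object; the grip force is fixed at half the most. Time passes only in rows, so rows that repeat a pose let the fingers close. It gives the time, the measured TCP pose, the force and the opening at its end, in the units of the state.
- ctrl.sense(): the state, without advancing time (a new reading comes with each control period).
- ctrl.read_camera(name): name is "scene" or "top"; returns a dict with "pixels" (400x640x3 uint8, red, green, blue), "fx", "fy", "cx", "cy" (pixels), "R" (3x3) and "t" (3): a world point X has camera coordinates R X + t. Camera axes: x right, y down, z forward; pixel columns grow to the right and rows downward; lengths in m; the calibration is good to about 2 mm. A picture is of the moment at which its call begins. There is no depth.
- ctrl.job_done(): hands the job in, once; it reports no verdict.
The state is a dict: "t": time; "joint_positions": joint angles; "dq": joint speeds; "effort": joint torques, N m; "tcp_pos": TCP position; "tool_rot": TCP orientation; "contact_force": force on the tool from outside, world axes, zero at the start; "torque": the same for the moment, N m; "opening": finger opening in m.
Only numpy, scipy, OpenCV 4.12 (cv2) and the standard library are available. Lean on these libraries where they do the work, as an engineer would, in place of code of your own. Each camera call takes 0.05 s, during which the arm holds its last target.

## Working session

There is one attempt and no reset: what is moved stays moved. The work goes in short steps, Python scripts to look and compute and a tool call to move; the robot and the scene stay as the last step left them, time stands still between calls to the robot, and variables do not carry over. Pictures are saved under pics/ and viewed, and the job is handed in when it is done.

Besides the shell and the picture viewer there is one more tool, called after "Call:" as name(argument=value, ...) on one line, values as JSON. send_rows: Moves the arm, as the interface text tells. Its arguments: {"type":"object","properties":{"grip":{"type":"array"},"slide":{"type":"array"},"rotation":{"type":"array"}},"required":["grip","slide","rotation"]}

```bash
mkdir -p pics; ls; python3 - <<'E'
from station import ctrl
import cv2
s=ctrl.sense();print(s)
for n in("scene","top"):
    c=ctrl.read_camera(n);cv2.imwrite(f"pics/{n}0.png",c["pixels"][:,:,::-1]);print(n,c["fx"],c["fy"],c["cx"],c["cy"],c["R"],c["t"])
E
```

```text
pics
{'t': 0.0, 'joint_positions': array([ 6.57116461e+01,  2.05957462e+01,  8.65972456e+01, -1.64285916e-04,
        7.29079527e+01, -6.59507094e+00]), 'dq': array([ 0.01604808,  0.04647114,  0.04713994, -0.04033888, -0.16986092,
       -0.03736489]), 'effort': array([-1.55617017e-03, -5.15372765e+01, -2.70726371e+01,  6.73973118e-02,
        3.50343122e-02, -1.30200601e-04]), 'tcp_pos': array([0.1820838 , 0.57099278, 0.21824391]), 'tool_rot': array([[-9.52697303e-01,  3.03919937e-01, -7.22187240e-04],
       [ 3.03920730e-01,  9.52695968e-01, -1.60699768e-03],
       [ 1.99626239e-04, -1.75047003e-03, -9.99998448e-01]]), 'contact_force': array([ 0.55211261,  0.62899736, -0.36144402]), 'torque': array([-0.02677808, -0.01273674,  0.02337547]), 'opening': 0.08821797492467048}
scene 399.93621929584856 399.93621929584856 322.5916955154715 203.4487099013903 [[ 0.43087818  0.90236047 -0.00946428]
 [ 0.74138985 -0.3599548  -0.56636881]
 [-0.51447554  0.23701924 -0.82409757]] [-0.28739833 -0.45150173  1.41373068]
top 430.2673794150706 430.2673794150706 308.86978505634335 192.69256734323642 [[-0.02800755 -0.99959836 -0.00432421]
 [-0.97512254  0.02827285 -0.21985603]
 [ 0.21988999 -0.00194099 -0.97552275]] [0.03731004 0.61991535 0.80509167]
```

View pics/scene0.png

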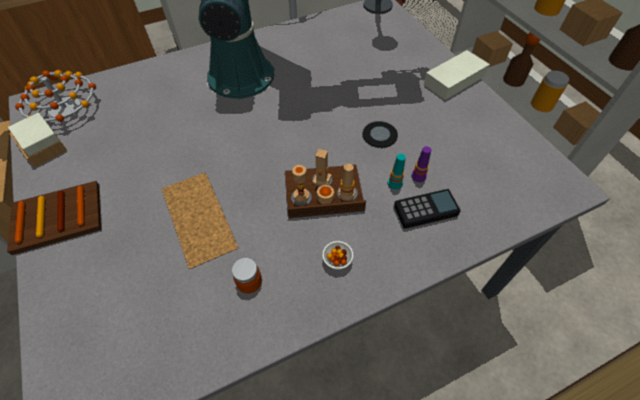

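View pics/top0.png

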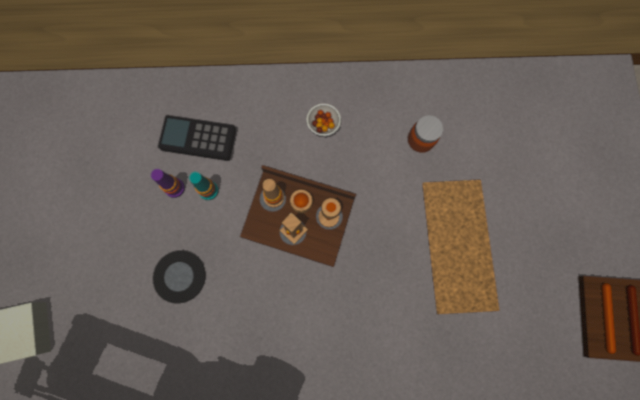

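The scene view (x right of the base, seen from the front) shows the board at about (325,190). The cork mat is at (200,218), the pad at (380,134), and the purple and turquoise look-alikes at (422,163) and (397,172). In the top view the board is at (298,216), the mat at (460,246) and the pad at (179,276). Next I'll enlarge the board area.

```bash
python3 - <<'E'
import cv2
a=cv2.imread("pics/top0.png")[155:275,235:365];cv2.imwrite("pics/top0c.png",cv2.resize(a,None,fx=5,fy=5,interpolation=cv2.INTER_CUBIC)[:600])
a=cv2.imread("pics/scene0.png")[140:225,275:375];cv2.imwrite("pics/scene0c.png",cv2.resize(a,None,fx=7,fy=7,interpolation=cv2.INTER_CUBIC))
E
```

```text
(no output)
```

View pics/top0c.png

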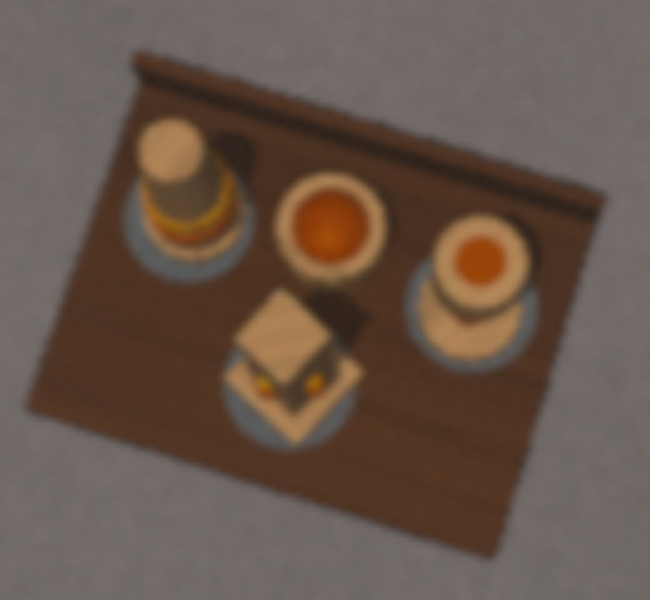

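View pics/scene0c.png

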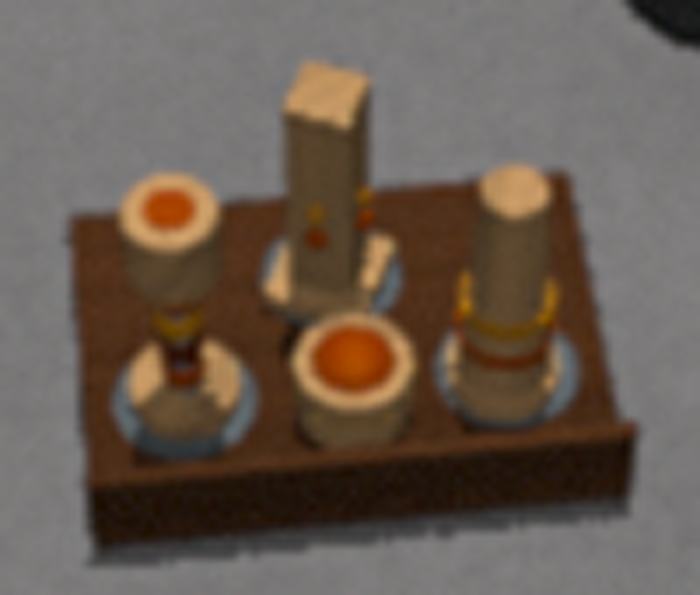

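Same-colour candidates: top crop shows the cone (wood, crop (172,150), top px ≈(269,185)), spindle ((481,261) ≈(331,207)), pillar ((283,339) ≈(291,222)), and box ((331,228) ≈(301,200)). The wooden cone with amber rings fits the description. The purple and turquoise cones at (168,183) and (204,186) are off the board, so they are look-alikes.

```bash
cat > h.py <<'E'
import numpy as np
CAM={"scene":None,"top":None}
def ray(c,uv,z):
    d=np.array([(uv[0]-c["cx"])/c["fx"],(uv[1]-c["cy"])/c["fy"],1.]);R=np.array(c["R"]);t=np.array(c["t"])
    o=-R.T@t;w=R.T@d;return (o+w*(z-o[2])/w[2])[:2]
def crop(uv,s,o): return ((uv[0]+.5)/s-.5+o[0],(uv[1]+.5)/s-.5+o[1])
E
python3 - <<'E'
from station import ctrl
from h import *
T=ctrl.read_camera("top");S=ctrl.read_camera("scene")
tc=lambda u,v:crop((u,v),5,(235,155)); sc=lambda u,v:crop((u,v),7,(275,140))
np.set_printoptions(precision=4,suppress=True)
for n,a,b,z in [("cone",(172,150),(515,191),.125),("spin",(481,261),(169,211),.125),("pil",(283,339),(327,95),.125),("box",(331,228),(354,365),.042)]:
    print(n,ray(T,tc(*a),z),ray(S,sc(*b),z))
P=[ray(T,tc(*a),z) for a,z in [((27,410),.01),((494,557),.01),((607,195),.042),((138,50),.042)]]
Q=[ray(S,sc(*a),z) for a,z in [((568,175),.01),((70,215),.01),((92,487),.042),((634,428),.042)]]
for P in(P,Q):
    print("board",P);c=np.mean(P,0);e=P[0]-P[1];print(c,np.degrees(np.arctan2(-e[0],e[1])))
    e=P[3]-P[2];print(np.degrees(np.arctan2(-e[0],e[1])))
print("spots")
for a in [(189,215),(472,305),(290,380)]:print(ray(T,tc(*a),.01))
for a in [(507,368),(185,405),(332,278)]:print(ray(S,sc(*a),.01))
print("pilfoot",[ray(T,tc(*a),.02) for a in [(226,377),(296,445),(364,372)]])
print("piltop",[ray(T,tc(*a),.125) for a in [(233,340),(285,392),(334,340),(283,288)]])
print("pad",ray(T,(179,276),.006),ray(S,(380,134),.006))
print("mat",[ray(T,a,.004) for a in [(423,181),(480,180),(497,311),(438,313)]])
print("jar",ray(T,(430,128),.075),"bowl",ray(T,(324,120),.034),"look",ray(T,(158,176),.115),ray(T,(196,178),.115), "term",ray(T,(235,160),.034),ray(T,(162,117),.034))
E
```

```text
cone [0.6261 0.0953] [0.6249 0.093 ]
spin [ 0.5797 -0.0208] [ 0.5786 -0.0231]
pil [0.5522 0.0544] [0.5535 0.0518]
box [0.6113 0.0369] [0.6147 0.033 ]
board [array([0.5427, 0.1685]), array([ 0.4754, -0.0274]), array([ 0.622, -0.079]), array([0.691 , 0.1172])]
[0.5828 0.0448] -18.946204261738046
-19.36647170052436
board [array([0.5443, 0.1656]), array([ 0.4733, -0.0291]), array([ 0.6227, -0.0789]), array([0.6872, 0.1149])]
[0.5819 0.0431] -20.036690335295802
-18.38757466714981
spots
[0.6254 0.0988]
[ 0.5824 -0.0223]
[0.5523 0.0565]
[0.6214 0.0969]
[ 0.5821 -0.0252]
[0.5503 0.054 ]
pilfoot [array([0.553, 0.083]), array([0.5235, 0.0541]), array([0.5534, 0.0248])]
piltop [array([0.5523, 0.0731]), array([0.5322, 0.054 ]), array([0.5512, 0.0353]), array([0.5715, 0.054 ])]
pad [0.4641 0.2963] [0.4658 0.2932]
mat [array([ 0.6545, -0.2319]), array([ 0.6531, -0.3572]), array([ 0.375, -0.36 ]), array([ 0.3744, -0.2386])]
jar [ 0.7503 -0.2368] bowl [ 0.7914 -0.0183] look [0.6521 0.3117] [0.6459 0.2377] term [0.7054 0.1766] [0.8091 0.3386]
```

```bash
cat >> h.py <<'E'
from scipy.spatial.transform import Rotation as Ro
def yaw(deg):
    a=np.radians(deg);y=np.array([np.cos(a),np.sin(a),0]);z=np.array([0,0,-1.]);return np.stack([np.cross(y,z),y,z],1)
def go(s,pos,deg=45):
    R=np.array(s["tool_rot"]);p=np.array(s["tcp_pos"])
    sl=R.T@(np.array(pos)-p)*100;rv=Ro.from_matrix(R.T@yaw(deg)).as_rotvec()
    print("slide",sl.round(2),"rot",rv.round(3))
E
python3 - <<'E'
from station import ctrl
from h import *
s=ctrl.sense();go(s,(.579,-.022,.2))
E
```

```text
slide [-55.83 -44.45   1.9 ] rot [-0.001  0.     0.477]
```

Call:
send_rows(grip=[-0.4, -0.4, -0.4, -0.4, -0.4, -0.4, -0.4, -0.4, -0.4, -0.4, -0.4, -0.4], slide=[[-2, -1.6, 0.1], [-4.5, -3.6, 0.3], [-7, -5.6, 0.5], [-9.5, -7.6, 0.7], [-12, -9.6, 0.8], [-14.5, -11.5, 0.9], [-17, -13.5, 1], [-19.5, -15.5, 1], [-22, -17.5, 1], [-24.5, -19.5, 1], [-27, -21.5, 1], [-28, -22.3, 1]], rotation=[[0, 0, 0.05], [0, 0, 0.1], [0, 0, 0.15], [0, 0, 0.2], [0, 0, 0.25], [0, 0, 0.3], [0, 0, 0.35], [0, 0, 0.4], [0, 0, 0.45], [0, 0, 0.477], [0, 0, 0.477], [0, 0, 0.477]])

```text
t: 1.2
tcp_pos: [0.383, 0.2712, 0.2091]
tool_rot: [[-0.706, 0.709, 0.001], [0.709, 0.706, -0.001], [-0.001, -0.0, -1.0]]
contact_force: [-0.6, -1.3, -0.7]
opening: 0.0616
```

```bash
python3 - <<'E'
from station import ctrl
from h import *
s=ctrl.sense();print(s["tcp_pos"],s["t"],s["opening"],s["contact_force"]);go(s,(.579,-.022,.2))
E
```

```text
[0.38295032 0.27124626 0.2090833 ] 1.2 0.061630026362383 [-0.60120009 -1.26633984 -0.71294102]
slide [-34.61  -6.8    0.96] rot [-0.     0.001 -0.002]
```

Call:
send_rows(grip=[-0.4, -0.4, -0.4, -0.4, -0.4, -0.4, -0.4, -0.4, -0.4, -0.4, -0.4, -0.4], slide=[[-2, -0.4, 0.1], [-5, -1, 0.3], [-8.5, -1.7, 0.5], [-12, -2.4, 0.7], [-15.5, -3, 0.8], [-19, -3.7, 0.9], [-22.5, -4.4, 0.9], [-26, -5.1, 0.9], [-29.5, -5.8, 0.9], [-32.5, -6.4, 0.9], [-34.1, -6.7, 0.9], [-34.6, -6.8, 0.9]], rotation=[[0, 0, 0], [0, 0, 0], [0, 0, 0], [0, 0, 0], [0, 0, 0], [0, 0, 0], [0, 0, 0], [0, 0, 0], [0, 0, 0], [0, 0, 0], [0, 0, 0], [0, 0, 0]])

```text
t: 2.2
tcp_pos: [0.5792, -0.0209, 0.1998]
tool_rot: [[-0.705, 0.709, 0.001], [0.709, 0.705, -0.0], [-0.001, 0.0, -1.0]]
contact_force: [-0.1, -0.1, -0.0]
opening: 0.0614
```

```bash
python3 - <<'E'
from station import ctrl
from h import *
import cv2
s=ctrl.sense();print(s["tcp_pos"]);go(s,(.579,-.022,.113))
c=ctrl.read_camera("scene")
cv2.imwrite("pics/s1.png",cv2.resize(c["pixels"][100:230,250:400,::-1],None,fx=4,fy=4))
E
```

```text
[ 0.57921868 -0.02090768  0.19984722]
slide [-0.06 -0.09  8.68] rot [ 0.     0.001 -0.003]
```

View pics/s1.png

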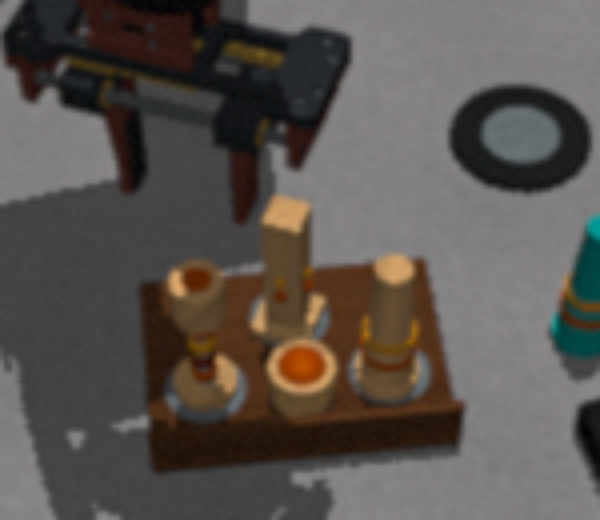

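The fingertips at crop (130,190) and (243,220) straddle the spindle head at (195,275). Everything else is clear, so I'll descend and close.

Call:
send_rows(grip=[-0.4, -0.4, -0.4, -0.4, -0.4, -0.4, 1, 1, 1, 1, 1, 1], slide=[[-0.05, -0.1, 1.5], [-0.05, -0.1, 3.5], [-0.05, -0.1, 5.5], [-0.05, -0.1, 7.5], [-0.05, -0.1, 8.6], [-0.05, -0.1, 8.6], [-0.05, -0.1, 8.6], [-0.05, -0.1, 8.6], [-0.05, -0.1, 8.6], [-0.05, -0.1, 8.6], [-0.05, -0.1, 8.6], [-0.05, -0.1, 8.6]], rotation=[[0, 0, 0], [0, 0, 0], [0, 0, 0], [0, 0, 0], [0, 0, 0], [0, 0, 0], [0, 0, 0], [0, 0, 0], [0, 0, 0], [0, 0, 0], [0, 0, 0], [0, 0, 0]])

```text
t: 3.25
tcp_pos: [0.5782, -0.0201, 0.1151]
tool_rot: [[-0.707, 0.708, 0.002], [0.708, 0.707, -0.0], [-0.002, 0.001, -1.0]]
contact_force: [0.5, -0.6, 5.1]
opening: 0.0349
```

Call:
send_rows(grip=[1, 1, 1, 1, 1, 1, 1, 1], slide=[[0, 0, -0.5], [0, 0, -1.5], [0, 0, -3], [0, 0, -5], [0, 0, -7], [0, 0, -8], [0, 0, -8], [0, 0, -8]], rotation=[[0, 0, 0], [0, 0, 0], [0, 0, 0], [0, 0, 0], [0, 0, 0], [0, 0, 0], [0, 0, 0], [0, 0, 0]])

```text
t: 3.92
tcp_pos: [0.5776, -0.0199, 0.1944]
tool_rot: [[-0.707, 0.707, 0.001], [0.707, 0.707, -0.0], [-0.001, 0.001, -1.0]]
contact_force: [-0.3, 0.2, -1.9]
opening: 0.0349
```

```bash
python3 - <<'E'
from station import ctrl
from h import *
import cv2
s=ctrl.sense();print(s["tcp_pos"],s["contact_force"],s["opening"]);go(s,(.6,-.297,.2))
c=ctrl.read_camera("scene")
cv2.imwrite("pics/s2.png",cv2.resize(c["pixels"][100:230,250:400,::-1],None,fx=4,fy=4))
E
```

```text
[ 0.57760715 -0.01988826  0.19441473] [-0.33694998  0.18361773 -1.85695597] 0.03487930952328816
slide [-21.19 -18.    -0.55] rot [ 0.001  0.001 -0.   ]
```

View pics/s2.png

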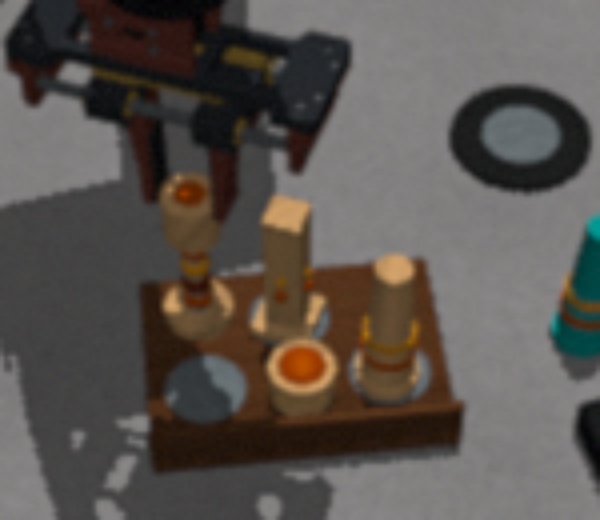

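The spindle is lifted upright, head at crop (190,205), and nothing else moved. Carrying it to the far end of the mat.

Call:
send_rows(grip=[1, 1, 1, 1, 1, 1, 1, 1, 1, 1, 1, 1], slide=[[-0.8, -0.7, 0], [-2.3, -2, 0], [-4.5, -3.8, 0], [-7, -6, 0], [-9.5, -8.1, 0], [-12, -10.2, 0], [-14.5, -12.3, 0], [-17, -14.5, 0], [-19, -16.2, 0], [-20.4, -17.4, 0], [-21, -17.9, 0], [-21.2, -18, 0]], rotation=[[0, 0, 0], [0, 0, 0], [0, 0, 0], [0, 0, 0], [0, 0, 0], [0, 0, 0], [0, 0, 0], [0, 0, 0], [0, 0, 0], [0, 0, 0], [0, 0, 0], [0, 0, 0]])

```text
t: 4.97
tcp_pos: [0.5993, -0.2983, 0.193]
tool_rot: [[-0.706, 0.709, -0.001], [0.709, 0.706, 0.001], [0.002, -0.0, -1.0]]
contact_force: [0.8, 1.2, -1.0]
opening: 0.035
```

Call:
send_rows(grip=[1, 1, 1, 1, 1, 1, 1, 1, 1, 1], slide=[[0, 0, 1], [0, 0, 2.5], [0, 0, 4.5], [0, 0, 6], [0, 0, 7], [0, 0, 7.6], [0, 0, 8], [0, 0, 8.3], [0, 0, 8.4], [0, 0, 8.4]], rotation=[[0, 0, 0], [0, 0, 0], [0, 0, 0], [0, 0, 0], [0, 0, 0], [0, 0, 0], [0, 0, 0], [0, 0, 0], [0, 0, 0], [0, 0, 0]])

```text
t: 5.8
tcp_pos: [0.6003, -0.2971, 0.1105]
tool_rot: [[-0.707, 0.707, 0.001], [0.707, 0.707, -0.0], [-0.001, 0.0, -1.0]]
contact_force: [-0.0, -0.2, -0.8]
opening: 0.0348
```

```bash
python3 - <<'E'
from station import ctrl
from h import *
import cv2
s=ctrl.sense();print(s["tcp_pos"],s["contact_force"],s["opening"],s["t"])
c=ctrl.read_camera("scene")
cv2.imwrite("pics/s3.png",cv2.resize(c["pixels"][120:280,150:300,::-1],None,fx=3.7,fy=3.7))
E
```

```text
[ 0.60029687 -0.29711155  0.11053252] [-0.01677433 -0.19218429 -0.8088798 ] 0.034815801199649166 5.8
```

View pics/s3.png

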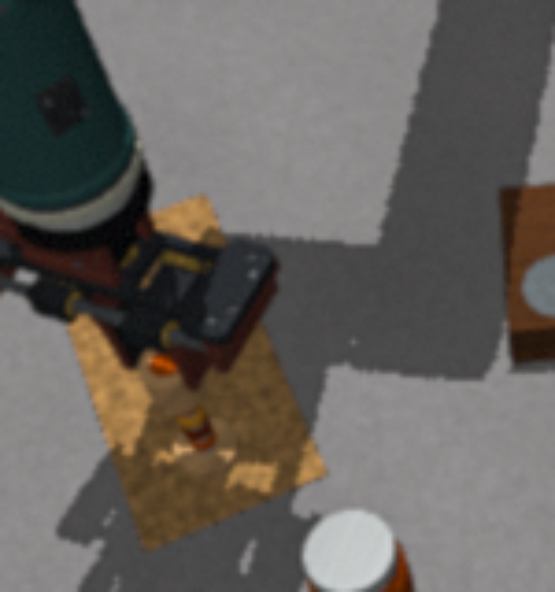

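The spindle is over the mat's far half, foot at crop (200,450), and the force says it's still hanging. Easing it down.

Call:
send_rows(grip=[1, 1, 1, 1], slide=[[0, 0, 0.1], [0, 0, 0.15], [0, 0, 0.15], [0, 0, 0.15]], rotation=[[0, 0, 0], [0, 0, 0], [0, 0, 0], [0, 0, 0]])

```text
t: 6.18
tcp_pos: [0.6003, -0.2974, 0.1092]
tool_rot: [[-0.707, 0.707, 0.001], [0.707, 0.707, -0.001], [-0.001, 0.0, -1.0]]
contact_force: [-0.3, -0.4, 1.6]
opening: 0.0349
```

Call:
send_rows(grip=[-0.4, -0.4, -0.4, -0.4, -0.4, -0.4, -0.4, -0.4, -0.4, -0.4], slide=[[0, 0, 0], [0, 0, 0], [0, 0, 0], [0, 0, 0], [0, 0, -0.5], [0, 0, -2], [0, 0, -4], [0, 0, -7], [0, 0, -9], [0, 0, -9]], rotation=[[0, 0, 0], [0, 0, 0], [0, 0, 0], [0, 0, 0], [0, 0, 0], [0, 0, 0], [0, 0, 0], [0, 0, 0], [0, 0, 0], [0, 0, 0]])

```text
t: 7.02
tcp_pos: [0.6027, -0.2987, 0.2041]
tool_rot: [[-0.707, 0.707, 0.007], [0.707, 0.707, -0.005], [-0.009, 0.002, -1.0]]
contact_force: [-0.4, 0.2, 1.1]
opening: 0.0614
```

```bash
python3 - <<'E'
from station import ctrl
from h import *
import cv2
s=ctrl.sense();print(s["tcp_pos"],s["contact_force"],s["opening"],s["t"]);go(s,(.553,.053,.2))
c=ctrl.read_camera("scene")
cv2.imwrite("pics/s4.png",cv2.resize(c["pixels"][120:280,150:300,::-1],None,fx=3.7,fy=3.7))
E
```

```text
[ 0.6026902  -0.29866429  0.20411719] [-0.44646072  0.16863875  1.14005318] 0.06135551091384673 7.0167
slide [28.39 21.34  0.21] rot [ 0.002  0.009 -0.   ]
```

View pics/s4.png

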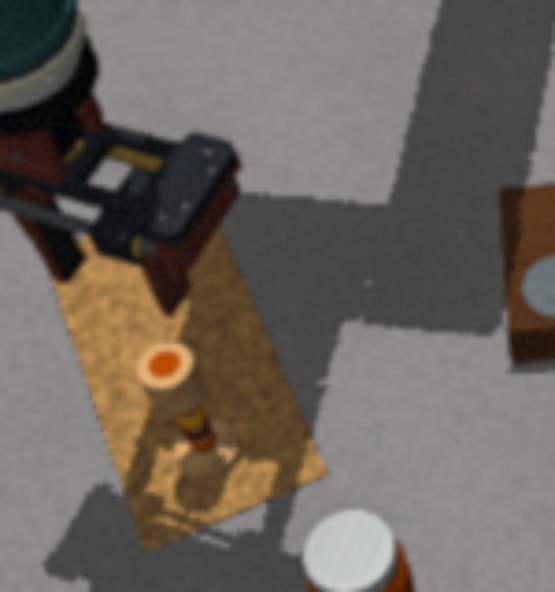

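The spindle stands upright on the mat with its head at crop (165,366). Next is the pillar.

Call:
send_rows(grip=[-0.4, -0.4, -0.4, -0.4, -0.4, -0.4, -0.4, -0.4, -0.4, -0.4, -0.4, -0.4], slide=[[1, 0.8, 0], [4, 3, 0], [7, 5.4, 0], [10, 7.7, 0], [13, 10, 0], [16, 12.3, 0], [19, 14.5, 0], [22, 16.8, 0], [25, 19, 0], [27.2, 20.7, 0], [28.1, 21.4, 0], [28.1, 21.4, 0]], rotation=[[0, 0, 0], [0, 0, 0], [0, 0, 0], [0, 0, 0], [0, 0, 0], [0, 0, 0], [0, 0, 0], [0, 0, 0], [0, 0, 0], [0, 0, 0], [0, 0, 0], [0, 0, 0]])

```text
t: 8.07
tcp_pos: [0.5506, 0.0558, 0.1972]
tool_rot: [[-0.709, 0.705, -0.003], [0.705, 0.709, 0.001], [0.003, -0.002, -1.0]]
contact_force: [-1.2, -0.2, 0.7]
opening: 0.0613
```

Call:
send_rows(grip=[-0.4, -0.4], slide=[[0, 0, 0], [0, 0, 0]], rotation=[[0, 0, 0], [0, 0, 0]])

```text
t: 8.23
tcp_pos: [0.5526, 0.052, 0.198]
tool_rot: [[-0.707, 0.708, -0.001], [0.708, 0.707, -0.001], [0.0, -0.001, -1.0]]
contact_force: [0.1, -0.2, 0.9]
opening: 0.0613
```

```bash
python3 - <<'E'
from station import ctrl
from h import *
import cv2
s=ctrl.sense();print(s["tcp_pos"],s["t"]);go(s,(.553,.053,.110))
c=ctrl.read_camera("scene")
cv2.imwrite("pics/s5.png",cv2.resize(c["pixels"][100:230,250:400,::-1],None,fx=4,fy=4))
E
```

```text
[0.55257714 0.0519581  0.19797741] 8.2333
slide [0.04 0.11 8.8 ] rot [-0.001 -0.    -0.001]
```

View pics/s5.png

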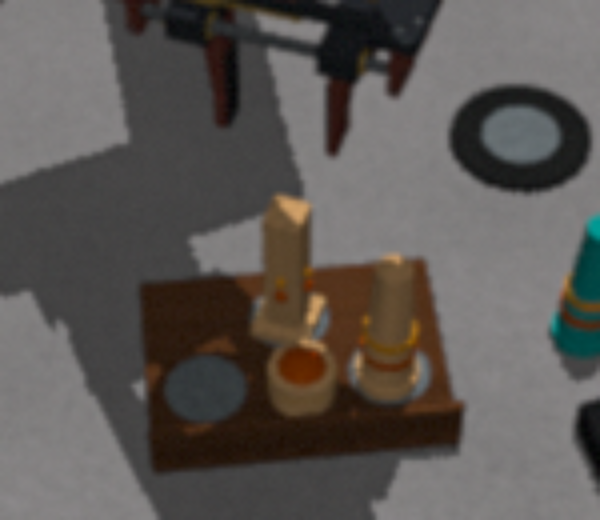

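The fingers at crop (222,125) and (335,152) straddle the pillar top at (287,210). Descending and gripping, then lifting.

Call:
send_rows(grip=[-0.4, -0.4, -0.4, -0.4, -0.4, -0.4, 1, 1, 1, 1, 1, 1], slide=[[0.05, 0.1, 1.5], [0.05, 0.1, 3.5], [0.05, 0.1, 5.5], [0.05, 0.1, 7.5], [0.05, 0.1, 8.8], [0.05, 0.1, 8.8], [0.05, 0.1, 8.8], [0.05, 0.1, 8.8], [0.05, 0.1, 8.8], [0.05, 0.1, 8.8], [0.05, 0.1, 8.8], [0.05, 0.1, 8.8]], rotation=[[0, 0, 0], [0, 0, 0], [0, 0, 0], [0, 0, 0], [0, 0, 0], [0, 0, 0], [0, 0, 0], [0, 0, 0], [0, 0, 0], [0, 0, 0], [0, 0, 0], [0, 0, 0]])

```text
t: 9.28
tcp_pos: [0.5534, 0.054, 0.1112]
tool_rot: [[-0.707, 0.707, 0.001], [0.707, 0.707, -0.0], [-0.001, 0.001, -1.0]]
contact_force: [-0.8, -1.2, 3.5]
opening: 0.0258
```

Call:
send_rows(grip=[1, 1], slide=[[0, 0, 0], [0, 0, 0]], rotation=[[0, 0, 0], [0, 0, 0]])

```text
t: 9.45
tcp_pos: [0.5535, 0.054, 0.1112]
tool_rot: [[-0.707, 0.707, 0.001], [0.707, 0.707, -0.0], [-0.001, 0.0, -1.0]]
contact_force: [-1.2, -1.6, 5.5]
opening: 0.0256
```

Call:
send_rows(grip=[1, 1, 1, 1, 1, 1, 1, 1], slide=[[0, 0, -0.5], [0, 0, -1.5], [0, 0, -3], [0, 0, -5], [0, 0, -7], [0, 0, -8], [0, 0, -8], [0, 0, -8]], rotation=[[0, 0, 0], [0, 0, 0], [0, 0, 0], [0, 0, 0], [0, 0, 0], [0, 0, 0], [0, 0, 0], [0, 0, 0]])

```text
t: 10.12
tcp_pos: [0.5532, 0.0541, 0.1909]
tool_rot: [[-0.707, 0.707, 0.001], [0.707, 0.707, -0.0], [-0.001, 0.001, -1.0]]
contact_force: [-1.1, -0.5, -2.8]
opening: 0.0257
```

```bash
python3 - <<'E'
from station import ctrl
from h import *
import cv2
s=ctrl.sense();print(s["tcp_pos"],s["contact_force"],s["t"]);go(s,(.44,-.297,.2))
c=ctrl.read_camera("scene")
cv2.imwrite("pics/s6.png",cv2.resize(c["pixels"][100:230,250:400,::-1],None,fx=4,fy=4))
E
```

```text
[0.55323069 0.05411355 0.19086349] [-1.14327086 -0.52162061 -2.82439783] 10.1167
slide [-16.83 -32.83  -0.92] rot [ 0.001  0.001 -0.   ]
```

View pics/s6.png

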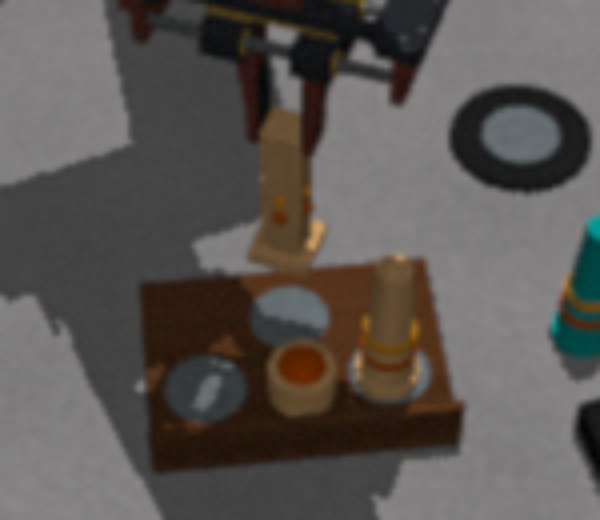

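The pillar is lifted upright (crop (285,190)), and the box and cone are unmoved. Carrying it to the near end of the mat.

Call:
send_rows(grip=[1, 1, 1, 1, 1, 1, 1, 1, 1, 1, 1, 1], slide=[[-0.6, -1.1, 0], [-1.7, -3.2, 0], [-3.2, -6.2, 0], [-4.8, -9.4, 0], [-6.4, -12.6, 0], [-8, -15.8, 0], [-9.6, -19, 0], [-11.3, -22.2, 0], [-12.9, -25.2, 0], [-14.4, -28.2, 0], [-15.6, -30.5, 0], [-16.4, -32, 0]], rotation=[[0, 0, 0], [0, 0, 0], [0, 0, 0], [0, 0, 0], [0, 0, 0], [0, 0, 0], [0, 0, 0], [0, 0, 0], [0, 0, 0], [0, 0, 0], [0, 0, 0], [0, 0, 0]])

```text
t: 11.17
tcp_pos: [0.4403, -0.2909, 0.1894]
tool_rot: [[-0.706, 0.709, -0.002], [0.709, 0.706, 0.0], [0.002, -0.001, -1.0]]
contact_force: [-0.1, -0.5, -2.0]
opening: 0.0255
```

Call:
send_rows(grip=[1, 1, 1, 1, 1, 1, 1, 1, 1, 1, 1, 1], slide=[[-0.4, -0.8, 0], [-0.4, -0.8, 0.5], [-0.4, -0.8, 1.5], [-0.4, -0.8, 3], [-0.4, -0.8, 4.5], [-0.4, -0.8, 6], [-0.4, -0.8, 7], [-0.4, -0.8, 7.7], [-0.4, -0.8, 8.1], [-0.4, -0.8, 8.3], [-0.4, -0.8, 8.4], [-0.4, -0.8, 8.4]], rotation=[[0, 0, 0], [0, 0, 0], [0, 0, 0], [0, 0, 0], [0, 0, 0], [0, 0, 0], [0, 0, 0], [0, 0, 0], [0, 0, 0], [0, 0, 0], [0, 0, 0], [0, 0, 0]])

```text
t: 12.17
tcp_pos: [0.4401, -0.2968, 0.1069]
tool_rot: [[-0.707, 0.707, 0.001], [0.707, 0.707, -0.001], [-0.001, -0.0, -1.0]]
contact_force: [0.3, -0.3, -1.6]
opening: 0.0258
```

Call:
send_rows(grip=[1, 1, 1], slide=[[0, 0, 0.05], [0, 0, 0.1], [0, 0, 0.1]], rotation=[[0, 0, 0], [0, 0, 0], [0, 0, 0]])

```text
t: 12.42
tcp_pos: [0.4399, -0.2969, 0.106]
tool_rot: [[-0.707, 0.708, 0.001], [0.708, 0.707, -0.001], [-0.001, -0.0, -1.0]]
contact_force: [0.8, 0.3, -3.1]
opening: 0.0256
```

Call:
send_rows(grip=[1, 1, 1], slide=[[0, 0, 0.05], [0, 0, 0.1], [0, 0, 0.1]], rotation=[[0, 0, 0], [0, 0, 0], [0, 0, 0]])

```text
t: 12.67
tcp_pos: [0.44, -0.297, 0.1052]
tool_rot: [[-0.707, 0.707, 0.001], [0.707, 0.707, -0.001], [-0.001, -0.0, -1.0]]
contact_force: [-1.0, 0.6, 4.4]
opening: 0.0255
```

Contact reached (+4 N). Releasing.

Call:
send_rows(grip=[-0.4, -0.4, -0.4, -0.4, -0.4, -0.4, -0.4, -0.4, -0.4, -0.4, -0.4, -0.4], slide=[[0, 0, 0], [0, 0, 0], [0, 0, 0], [0, 0, 0], [0, 0, -0.5], [0, 0, -2], [0, 0, -4], [0, 0, -7], [0, 0, -9], [0, 0, -9.5], [0, 0, -9.5], [0, 0, -9.5]], rotation=[[0, 0, 0], [0, 0, 0], [0, 0, 0], [0, 0, 0], [0, 0, 0], [0, 0, 0], [0, 0, 0], [0, 0, 0], [0, 0, 0], [0, 0, 0], [0, 0, 0], [0, 0, 0]])

```text
t: 13.67
tcp_pos: [0.4395, -0.2964, 0.1991]
tool_rot: [[-0.707, 0.707, -0.0], [0.707, 0.707, 0.0], [0.0, -0.0, -1.0]]
contact_force: [0.2, -0.9, -0.5]
opening: 0.0616
```

```bash
python3 - <<'E'
from station import ctrl
from h import *
import cv2
s=ctrl.sense();print(s["tcp_pos"],s["contact_force"],s["t"]);go(s,(.6245,.0955,.2))
c=ctrl.read_camera("scene")
cv2.imwrite("pics/s7.png",cv2.resize(c["pixels"][120:280,150:370,::-1],None,fx=3.6,fy=3.6))
E
```

```text
[ 0.43951697 -0.29635959  0.19914162] [ 0.20182782 -0.90202544 -0.45064354] 13.6667
slide [14.64 40.78 -0.09] rot [-0. -0. -0.]
```

View pics/s7.png

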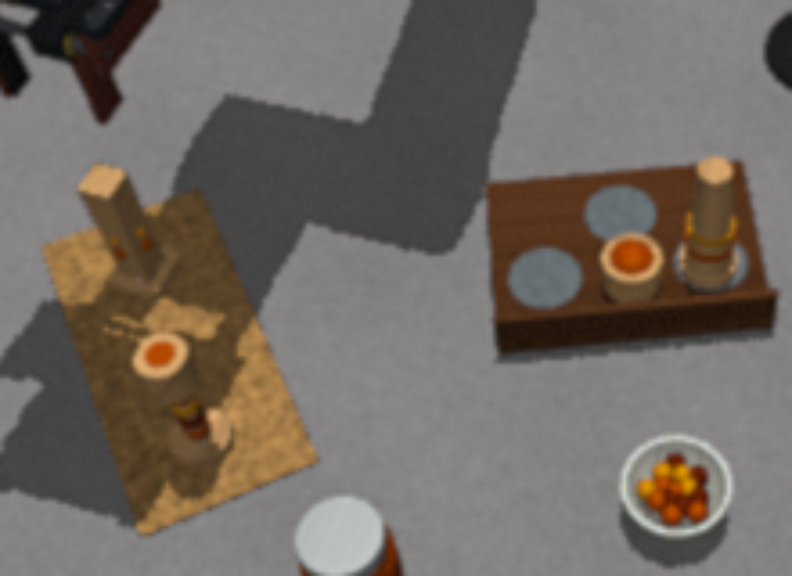

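The pillar (top crop (105,182)) and spindle (160,355) both stand upright on the mat. Now the cone, whose top is at (714,170).

Call:
send_rows(grip=[-0.4, -0.4, -0.4, -0.4, -0.4, -0.4, -0.4, -0.4, -0.4, -0.4, -0.4, -0.4], slide=[[0.5, 1.4, 0], [1.6, 4.5, 0], [2.9, 8, 0], [4.2, 11.7, 0], [5.5, 15.4, 0], [6.8, 19, 0], [8.1, 22.7, 0], [9.4, 26.3, 0], [10.7, 30, 0], [12, 33.5, 0], [13.2, 37, 0], [14.1, 39.3, 0]], rotation=[[0, 0, 0], [0, 0, 0], [0, 0, 0], [0, 0, 0], [0, 0, 0], [0, 0, 0], [0, 0, 0], [0, 0, 0], [0, 0, 0], [0, 0, 0], [0, 0, 0], [0, 0, 0]])

```text
t: 14.72
tcp_pos: [0.6182, 0.0841, 0.1974]
tool_rot: [[-0.708, 0.706, -0.003], [0.706, 0.708, 0.001], [0.002, -0.001, -1.0]]
contact_force: [0.2, 0.1, 0.2]
opening: 0.0617
```

Call:
send_rows(grip=[-0.4, -0.4, -0.4, -0.4], slide=[[0.5, 1.5, 0], [0.5, 1.5, 0], [0.5, 1.5, 0], [0.5, 1.5, 0]], rotation=[[0, 0, 0], [0, 0, 0], [0, 0, 0], [0, 0, 0]])

```text
t: 15.05
tcp_pos: [0.6242, 0.0938, 0.1986]
tool_rot: [[-0.706, 0.708, -0.002], [0.708, 0.706, -0.001], [0.001, -0.002, -1.0]]
contact_force: [0.9, -0.0, -0.6]
opening: 0.0613
```

```bash
python3 - <<'E'
from station import ctrl
from h import *
import cv2
s=ctrl.sense();print(s["tcp_pos"],s["t"]);go(s,(.6245,.0955,.106))
c=ctrl.read_camera("scene")
cv2.imwrite("pics/s8.png",cv2.resize(c["pixels"][100:230,250:400,::-1],None,fx=4,fy=4))
E
```

```text
[0.62421002 0.09379836 0.19861753] 15.05
slide [0.09 0.16 9.26] rot [-0.002 -0.001 -0.001]
```

View pics/s8.png

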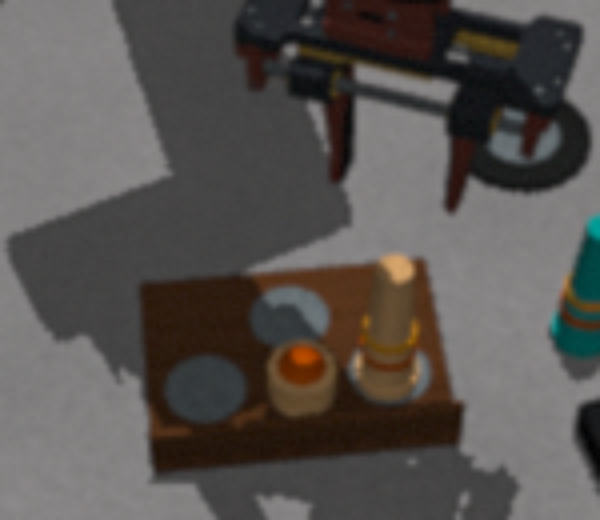

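The fingers at crop (340,182) and (453,212) straddle the cone's top at (396,268).

Call:
send_rows(grip=[-0.4, -0.4, -0.4, -0.4, -0.4, -0.4, 1, 1, 1, 1, 1, 1], slide=[[0, 0.1, 1.5], [0, 0.1, 3.5], [0, 0.1, 5.5], [0, 0.1, 7.5], [0, 0.1, 9], [0, 0.1, 9.2], [0, 0.1, 9.2], [0, 0.1, 9.2], [0, 0.1, 9.2], [0, 0.1, 9.2], [0, 0.1, 9.2], [0, 0.1, 9.2]], rotation=[[0, 0, 0], [0, 0, 0], [0, 0, 0], [0, 0, 0], [0, 0, 0], [0, 0, 0], [0, 0, 0], [0, 0, 0], [0, 0, 0], [0, 0, 0], [0, 0, 0], [0, 0, 0]])

```text
t: 16.1
tcp_pos: [0.6263, 0.0957, 0.1083]
tool_rot: [[-0.707, 0.707, 0.001], [0.707, 0.707, -0.0], [-0.001, 0.001, -1.0]]
contact_force: [0.3, -0.4, 1.2]
opening: 0.0247
```

Call:
send_rows(grip=[1, 1, 1], slide=[[0, 0, 0], [0, 0, 0], [0, 0, 0]], rotation=[[0, 0, 0], [0, 0, 0], [0, 0, 0]])

```text
t: 16.35
tcp_pos: [0.6263, 0.0957, 0.1082]
tool_rot: [[-0.707, 0.707, 0.001], [0.707, 0.707, -0.0], [-0.001, 0.0, -1.0]]
contact_force: [-0.4, -0.6, 5.7]
opening: 0.0241
```

Call:
send_rows(grip=[1, 1, 1, 1, 1, 1, 1, 1], slide=[[0, 0, -0.5], [0, 0, -1.5], [0, 0, -3], [0, 0, -5], [0, 0, -7], [0, 0, -8], [0, 0, -8], [0, 0, -8]], rotation=[[0, 0, 0], [0, 0, 0], [0, 0, 0], [0, 0, 0], [0, 0, 0], [0, 0, 0], [0, 0, 0], [0, 0, 0]])

```text
t: 17.02
tcp_pos: [0.6261, 0.0958, 0.1879]
tool_rot: [[-0.707, 0.707, 0.001], [0.707, 0.707, -0.0], [-0.001, 0.001, -1.0]]
contact_force: [0.4, 0.1, -1.7]
opening: 0.0245
```

```bash
python3 - <<'E'
from station import ctrl
from h import *
import cv2
s=ctrl.sense();print(s["tcp_pos"],s["contact_force"],s["t"]);go(s,(.52,-.297,.2))
c=ctrl.read_camera("scene")
cv2.imwrite("pics/s9.png",cv2.resize(c["pixels"][100:230,250:400,::-1],None,fx=4,fy=4))
E
```

```text
[0.62606016 0.09579204 0.18785985] [ 0.44512826  0.06686124 -1.65082218] 17.0167
slide [-20.29 -35.27  -1.22] rot [ 0.001  0.001 -0.   ]
```

View pics/s9.png

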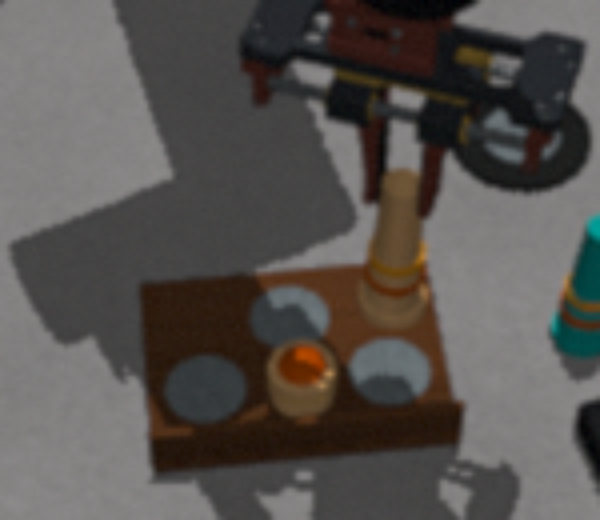

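The cone is off the board, top at crop (401,180), foot at (393,305). I'll check how well it is centred before carrying it.

```bash
python3 - <<'E'
from station import ctrl
from h import *
import cv2
s=ctrl.sense();p=s["tcp_pos"]
S=ctrl.read_camera("scene");T=ctrl.read_camera("top")
cv2.imwrite("pics/s9b.png",cv2.resize(S["pixels"][130:190,320:380,::-1],None,fx=9,fy=9,interpolation=2))
cv2.imwrite("pics/t9b.png",cv2.resize(T["pixels"][140:260,200:360,::-1],None,fx=4,fy=4,interpolation=2))
for c,o,k in((S,(320,130),9),(T,(200,140),4)):
  for z in(.2045,.0895):
    X=c["R"]@np.array([p[0],p[1],z])+c["t"];u=np.array([c["fx"]*X[0]/X[2]+c["cx"],c["fy"]*X[1]/X[2]+c["cy"]]);print(((u-o+.5)*k).round(),k)
E
```

```text
[281. 140.] 9
[262. 413.] 9
[260. 138.] 4
[284. 199.] 4
```

View pics/s9b.png

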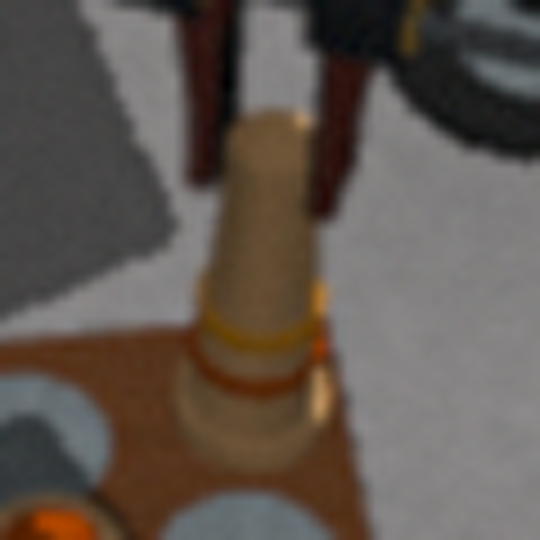

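View pics/t9b.png

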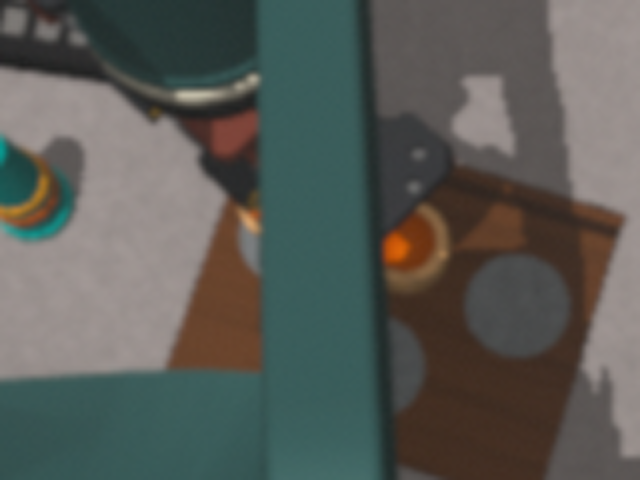

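The cone's top centre, (270,133), is within about 3 mm of its expected place and the stand is upright. Carrying it to the mat's middle.

Call:
send_rows(grip=[1, 1, 1, 1, 1, 1, 1, 1, 1, 1, 1, 1], slide=[[-0.5, -0.9, 0], [-1.6, -2.7, 0], [-3.2, -5.5, 0], [-5, -8.7, 0], [-6.8, -11.8, 0], [-8.6, -15, 0], [-10.4, -18, 0], [-12.2, -21.2, 0], [-14, -24.3, 0], [-15.8, -27.5, 0], [-17.5, -30.4, 0], [-18.8, -32.7, 0]], rotation=[[0, 0, 0], [0, 0, 0], [0, 0, 0], [0, 0, 0], [0, 0, 0], [0, 0, 0], [0, 0, 0], [0, 0, 0], [0, 0, 0], [0, 0, 0], [0, 0, 0], [0, 0, 0]])

```text
t: 18.17
tcp_pos: [0.5256, -0.2713, 0.1868]
tool_rot: [[-0.706, 0.708, -0.001], [0.708, 0.706, -0.0], [0.001, -0.001, -1.0]]
contact_force: [0.2, 0.4, -1.4]
opening: 0.0241
```

Call:
send_rows(grip=[1, 1, 1, 1, 1, 1, 1, 1, 1, 1, 1, 1], slide=[[-1, -1.7, 0], [-1.4, -2.4, 0], [-1.5, -2.6, 0.5], [-1.5, -2.6, 1.5], [-1.5, -2.6, 3], [-1.5, -2.6, 4.5], [-1.5, -2.6, 6], [-1.5, -2.6, 7.2], [-1.5, -2.6, 7.9], [-1.5, -2.6, 8.3], [-1.5, -2.6, 8.4], [-1.5, -2.6, 8.4]], rotation=[[0, 0, 0], [0, 0, 0], [0, 0, 0], [0, 0, 0], [0, 0, 0], [0, 0, 0], [0, 0, 0], [0, 0, 0], [0, 0, 0], [0, 0, 0], [0, 0, 0], [0, 0, 0]])

```text
t: 19.17
tcp_pos: [0.5199, -0.2968, 0.1035]
tool_rot: [[-0.707, 0.707, -0.0], [0.707, 0.707, 0.0], [0.0, -0.0, -1.0]]
contact_force: [-0.3, -0.2, -1.2]
opening: 0.0241
```

Call:
send_rows(grip=[1, 1, 1], slide=[[0, 0, 0.05], [0, 0, 0.1], [0, 0, 0.1]], rotation=[[0, 0, 0], [0, 0, 0], [0, 0, 0]])

```text
t: 19.42
tcp_pos: [0.52, -0.2976, 0.1031]
tool_rot: [[-0.707, 0.707, 0.001], [0.707, 0.707, -0.001], [-0.001, 0.0, -1.0]]
contact_force: [0.6, -0.1, -1.5]
opening: 0.0243
```

Call:
send_rows(grip=[1, 1, 1], slide=[[0, 0, 0.05], [0, 0, 0.1], [0, 0, 0.1]], rotation=[[0, 0, 0], [0, 0, 0], [0, 0, 0]])

```text
t: 19.67
tcp_pos: [0.5201, -0.2979, 0.1022]
tool_rot: [[-0.707, 0.707, 0.001], [0.707, 0.707, -0.001], [-0.001, -0.0, -1.0]]
contact_force: [-1.4, -0.6, 2.2]
opening: 0.0243
```

Touchdown. Releasing and retreating.

Call:
send_rows(grip=[-0.4, -0.4, -0.4, -0.4, -0.4, -0.4, -0.4, -0.4, -0.4, -0.4, -0.4, -0.4], slide=[[0, 0, 0], [0, 0, 0], [0, 0, 0], [0, 0, 0], [0, 0, -0.5], [0, 0, -2], [0, 0, -4], [0, 0, -7], [0, 0, -9], [0, 0, -9.5], [0, 0, -9.5], [0, 0, -9.5]], rotation=[[0, 0, 0], [0, 0, 0], [0, 0, 0], [0, 0, 0], [0, 0, 0], [0, 0, 0], [0, 0, 0], [0, 0, 0], [0, 0, 0], [0, 0, 0], [0, 0, 0], [0, 0, 0]])

```text
t: 20.67
tcp_pos: [0.5194, -0.2971, 0.196]
tool_rot: [[-0.707, 0.707, -0.0], [0.707, 0.707, 0.0], [0.0, -0.0, -1.0]]
contact_force: [-0.5, -0.3, 0.2]
opening: 0.0619
```

```bash
python3 - <<'E'
from station import ctrl
from h import *
import cv2
s=ctrl.sense();print(s["tcp_pos"],s["contact_force"],s["t"]);go(s,(.612,.035,.15))
c=ctrl.read_camera("scene")
cv2.imwrite("pics/s10.png",cv2.resize(c["pixels"][120:280,150:370,::-1],None,fx=3.6,fy=3.6))
c=ctrl.read_camera("top")
cv2.imwrite("pics/t10.png",cv2.resize(c["pixels"][155:275,235:365,::-1],None,fx=5,fy=5,interpolation=2))
E
```

```text
[ 0.51935746 -0.29710099  0.19601523] [-0.53445556 -0.31446301  0.15011814] 20.6667
slide [16.94 30.03  4.6 ] rot [-0. -0. -0.]
```

View pics/s10.png

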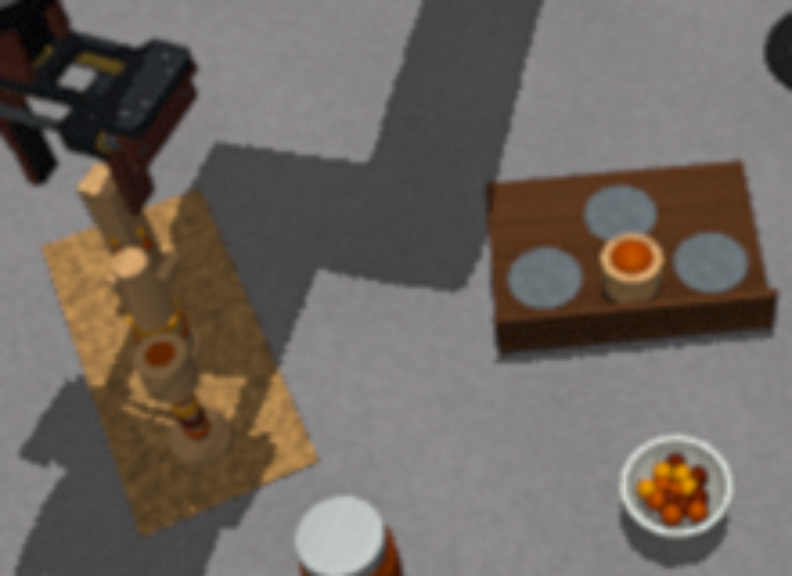

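View pics/t10.png

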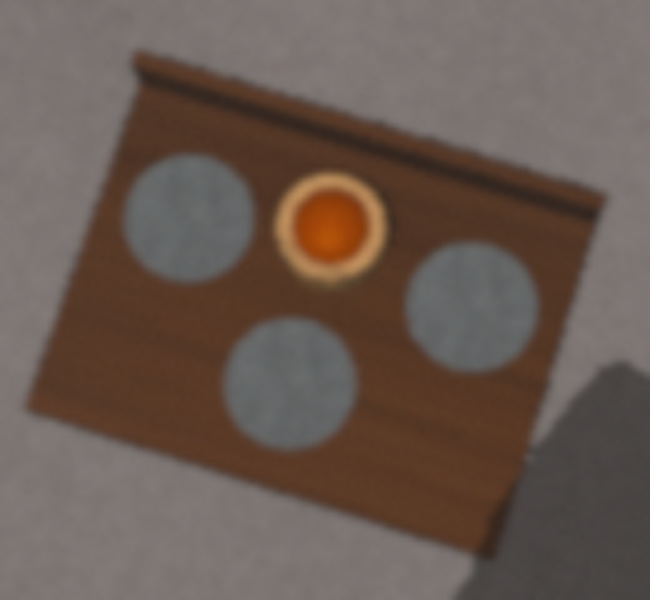

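All three stands are upright on the mat, with tops at crop (97,182), (130,262) and (160,352). The box is alone on the board at top-view crop (331,227), and the spot centres are at (189,218), (472,307) and (290,384). Now the box.

Call:
send_rows(grip=[-1, -1, -1, -1, -1, -1, -1, -1, -1, -1, -1, -1], slide=[[0.7, 1.2, 0], [2.2, 3.9, 0], [4, 7.1, 0], [5.8, 10.3, 0], [7.6, 13.5, 0], [9.4, 16.7, 0], [11.2, 19.9, 0], [13, 23.1, 0.5], [14.8, 26.3, 1.5], [16.2, 28.7, 3], [16.9, 30, 4.6], [16.9, 30, 4.6]], rotation=[[0, 0, 0], [0, 0, 0], [0, 0, 0], [0, 0, 0], [0, 0, 0], [0, 0, 0], [0, 0, 0], [0, 0, 0], [0, 0, 0], [0, 0, 0], [0, 0, 0], [0, 0, 0]])

```text
t: 21.77
tcp_pos: [0.6099, 0.0387, 0.1464]
tool_rot: [[-0.709, 0.705, -0.007], [0.705, 0.709, 0.002], [0.006, -0.003, -1.0]]
contact_force: [-0.5, 0.2, 0.4]
opening: 0.0883
```

Call:
send_rows(grip=[-1, -1, -1], slide=[[0, 0, 2], [0, 0, 3], [0, 0, 3]], rotation=[[0, 0, 0], [0, 0, 0], [0, 0, 0]])

```text
t: 22.02
tcp_pos: [0.6098, 0.0342, 0.1179]
tool_rot: [[-0.707, 0.708, -0.006], [0.708, 0.707, 0.0], [0.004, -0.004, -1.0]]
contact_force: [-0.3, 0.2, -0.6]
opening: 0.0876
```

```bash
python3 - <<'E'
from station import ctrl
from h import *
import cv2
s=ctrl.sense();print(s["tcp_pos"],s["contact_force"],s["t"],s["opening"]);go(s,(.613,.035,.038))
c=ctrl.read_camera("scene")
cv2.imwrite("pics/s11.png",cv2.resize(c["pixels"][130:230,260:400,::-1],None,fx=5,fy=5))
E
```

```text
[0.60982217 0.03417685 0.11791125] [-0.30452528  0.18852685 -0.55110925] 22.0167 0.08763386927848264
slide [-0.2   0.31  7.99] rot [-0.004 -0.004 -0.001]
```

View pics/s11.png

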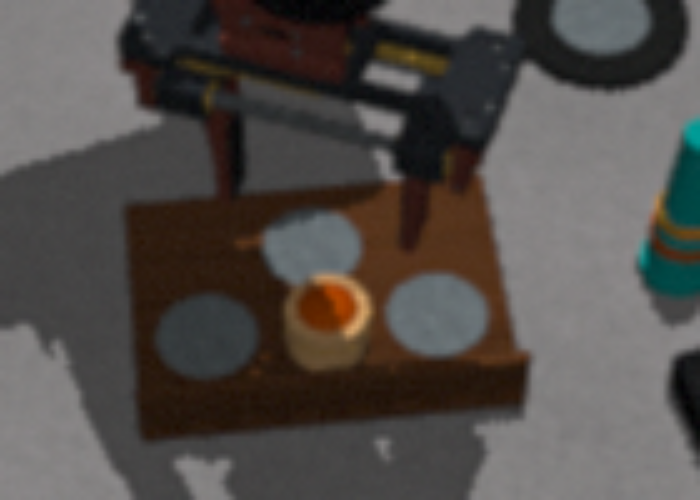

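Fingertips at crop (228,195) and (413,245) with the box dome at (327,303). Both sides have clear room.

Call:
send_rows(grip=[-1, -1, -1, -1, -1, -1, -1], slide=[[0, 0.1, 2], [0, 0.1, 4], [0, 0.1, 5.5], [0, 0.1, 6.8], [0, 0.1, 7.6], [0, 0.1, 7.9], [0, 0.1, 7.9]], rotation=[[0, 0, 0], [0, 0, 0], [0, 0, 0], [0, 0, 0], [0, 0, 0], [0, 0, 0], [0, 0, 0]])

```text
t: 22.65
tcp_pos: [0.6131, 0.0345, 0.0416]
tool_rot: [[-0.706, 0.708, -0.0], [0.708, 0.706, -0.0], [0.0, -0.0, -1.0]]
contact_force: [0.0, 0.2, 0.4]
opening: 0.0879
```

Call:
send_rows(grip=[1, 1, 1, 1, 1, 1, 1], slide=[[0, 0, 0], [0, 0, 0], [0, 0, 0], [0, 0, 0], [0, 0, 0], [0, 0, 0], [0, 0, 0]], rotation=[[0, 0, 0], [0, 0, 0], [0, 0, 0], [0, 0, 0], [0, 0, 0], [0, 0, 0], [0, 0, 0]])

```text
t: 23.23
tcp_pos: [0.6132, 0.035, 0.0417]
tool_rot: [[-0.707, 0.707, 0.0], [0.707, 0.707, -0.0], [-0.0, 0.0, -1.0]]
contact_force: [0.9, 0.0, 0.6]
opening: 0.0446
```

Call:
send_rows(grip=[1, 1, 1, 1, 1, 1, 1, 1, 1, 1], slide=[[0, 0, -0.5], [0, 0, -1.5], [0, 0, -3], [0, 0, -5], [0, 0, -7], [0, 0, -9], [0, 0, -11], [0, 0, -12], [0, 0, -12], [0, 0, -12]], rotation=[[0, 0, 0], [0, 0, 0], [0, 0, 0], [0, 0, 0], [0, 0, 0], [0, 0, 0], [0, 0, 0], [0, 0, 0], [0, 0, 0], [0, 0, 0]])

```text
t: 24.07
tcp_pos: [0.6134, 0.0349, 0.1621]
tool_rot: [[-0.707, 0.707, 0.001], [0.707, 0.707, -0.0], [-0.001, 0.001, -1.0]]
contact_force: [0.1, 0.8, -0.1]
opening: 0.0005
```

```bash
python3 - <<'E'
from station import ctrl
from h import *
import cv2
s=ctrl.sense();p=s["tcp_pos"];print(p,s["contact_force"],s["t"],s["opening"]);go(s,(.465,.295,.2))
S=ctrl.read_camera("scene")
cv2.imwrite("pics/s12.png",cv2.resize(S["pixels"][110:190,320:420,::-1],None,fx=7,fy=7,interpolation=2))
X=S["R"]@np.array([p[0],p[1],p[2]+.003])+S["t"];print((S["fx"]*X[0]/X[2]+S["cx"]-320+.5)*7,(S["fy"]*X[1]/X[2]+S["cy"]-110+.5)*7)
T=ctrl.read_camera("top")
cv2.imwrite("pics/t12.png",cv2.resize(T["pixels"][235:315,130:230,::-1],None,fx=7,fy=7,interpolation=2))
cv2.imwrite("pics/s12p.png",cv2.resize(S["pixels"][110:155,350:410,::-1],None,fx=10,fy=10,interpolation=2))
E
```

```text
[0.61343205 0.03492701 0.16210766] [ 0.08022242  0.76554846 -0.13588339] 24.0667 0.0005054975867758878
slide [28.89  7.88 -3.81] rot [ 0.001  0.001 -0.   ]
41.46333725967793 361.0715769864373
```

View pics/s12.png

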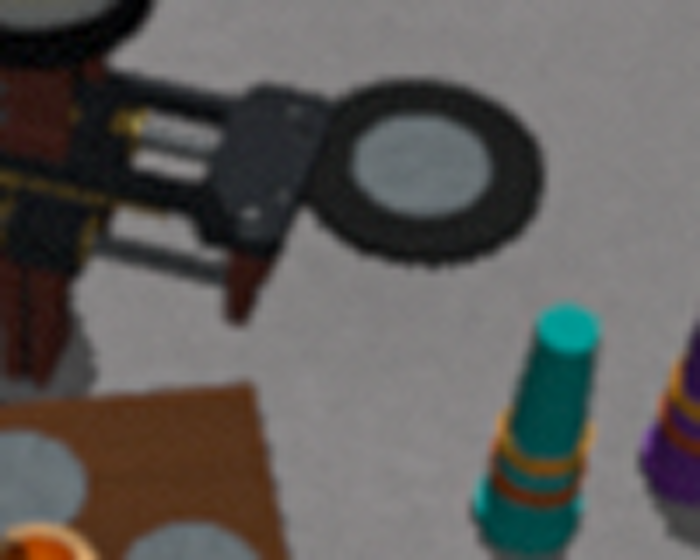

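View pics/t12.png

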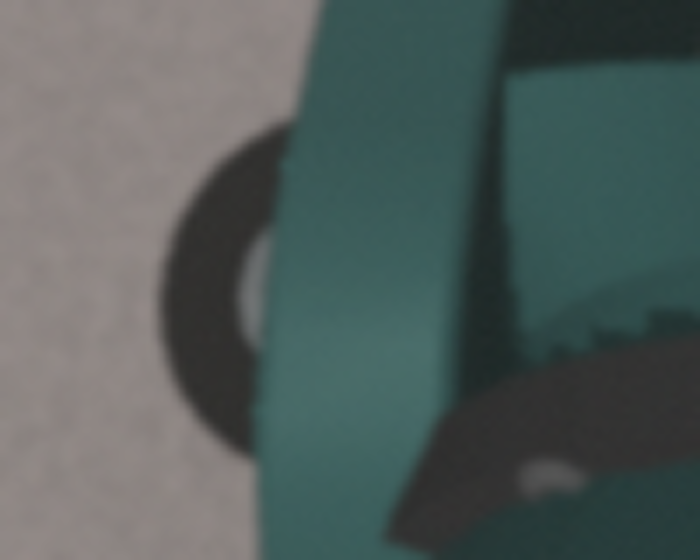

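View pics/s12p.png

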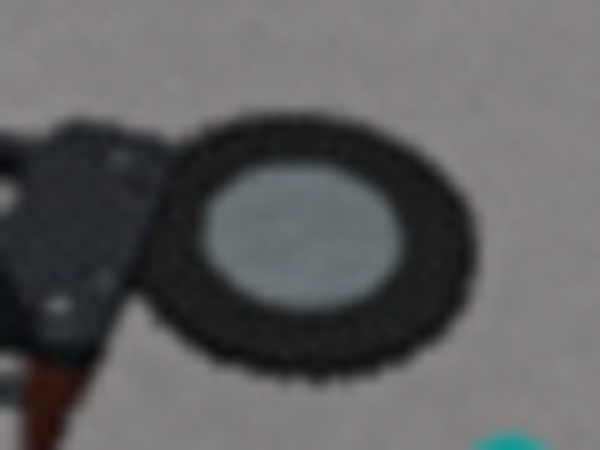

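The lift started before the grip was firm. The fingers are shut empty, and the box stayed behind on the board at crop (40,550). I'll open, look where it is now, and regrasp lower with a longer close.

Call:
send_rows(grip=[-1, -1, -1, -1, -1, -1, -1, -1, -1], slide=[[0, 0, -1.5], [0, 0, -3], [0, 0, -4], [0, 0, -4], [0, 0, -4], [0, 0, -4], [0, 0, -4], [0, 0, -4], [0, 0, -4]], rotation=[[0, 0, 0], [0, 0, 0], [0, 0, 0], [0, 0, 0], [0, 0, 0], [0, 0, 0], [0, 0, 0], [0, 0, 0], [0, 0, 0]])

```text
t: 24.92
tcp_pos: [0.6128, 0.035, 0.2009]
tool_rot: [[-0.707, 0.707, -0.001], [0.707, 0.707, -0.0], [0.001, -0.001, -1.0]]
contact_force: [-0.8, -0.0, 0.3]
opening: 0.0572
```

```bash
python3 - <<'E'
from station import ctrl
from h import *
import cv2
s=ctrl.sense();p=s["tcp_pos"];print(p,s["opening"])
S=ctrl.read_camera("scene");T=ctrl.read_camera("top")
cv2.imwrite("pics/s13.png",cv2.resize(S["pixels"][140:225,275:375,::-1],None,fx=7,fy=7,interpolation=2))
cv2.imwrite("pics/t13.png",cv2.resize(T["pixels"][155:275,235:365,::-1],None,fx=5,fy=5,interpolation=2))
print("pad",ray(S,crop((303,236),10,(350,110)),.006),ray(T,(179,276.5),.006))
E
```

```text
[0.61276459 0.03497618 0.20086102] 0.05720317138071094
pad [0.46245011 0.29458651] [0.46309419 0.29623341]
```

View pics/s13.png

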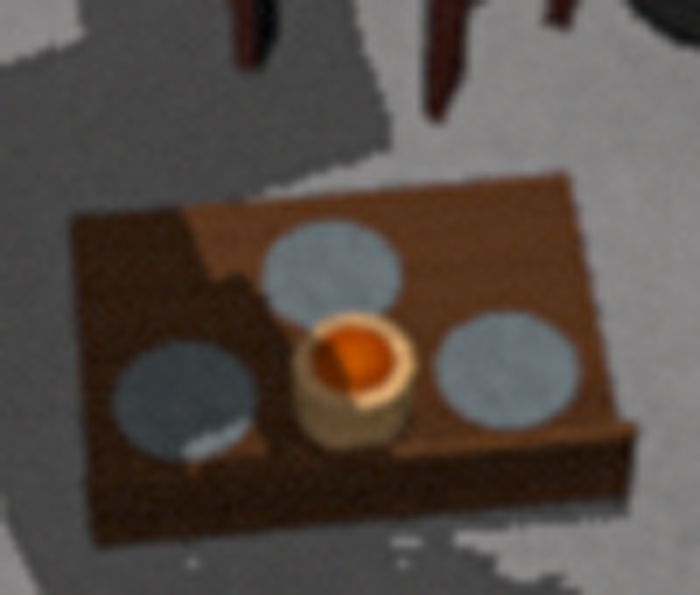

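View pics/t13.png

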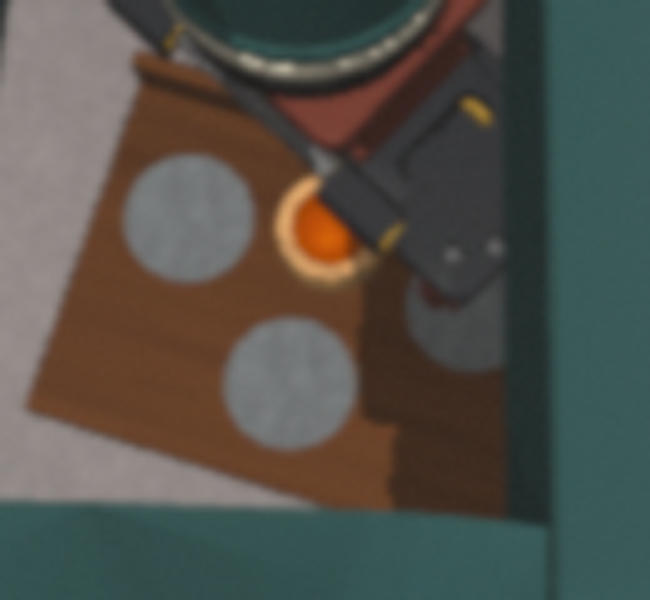

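The box hasn't moved: scene crop (354,362), same as before. Regrasping.

Call:
send_rows(grip=[-0.6, -0.6, -0.6, -0.6, -0.6, -0.6, -0.6, -0.6, -0.6, -0.6, -0.6, -0.6], slide=[[0, 0, 1], [0, 0, 3], [0, 0, 5.5], [0, 0, 8], [0, 0, 10.5], [0, 0, 12.5], [0, 0, 14], [0, 0, 15], [0, 0, 15.8], [0, 0, 16.2], [0, 0, 16.2], [0, 0, 16.2]], rotation=[[0, 0, 0], [0, 0, 0], [0, 0, 0], [0, 0, 0], [0, 0, 0], [0, 0, 0], [0, 0, 0], [0, 0, 0], [0, 0, 0], [0, 0, 0], [0, 0, 0], [0, 0, 0]])

```text
t: 26.02
tcp_pos: [0.6136, 0.0349, 0.04]
tool_rot: [[-0.707, 0.707, 0.001], [0.707, 0.707, -0.0], [-0.001, 0.0, -1.0]]
contact_force: [-0.6, 0.2, 0.6]
opening: 0.0701
```

Call:
send_rows(grip=[1, 1, 1, 1, 1, 1, 1, 1, 1, 1], slide=[[0, 0, 0], [0, 0, 0], [0, 0, 0], [0, 0, 0], [0, 0, 0], [0, 0, 0], [0, 0, 0], [0, 0, 0], [0, 0, 0], [0, 0, 0]], rotation=[[0, 0, 0], [0, 0, 0], [0, 0, 0], [0, 0, 0], [0, 0, 0], [0, 0, 0], [0, 0, 0], [0, 0, 0], [0, 0, 0], [0, 0, 0]])

```text
t: 26.85
tcp_pos: [0.6162, 0.0349, 0.0436]
tool_rot: [[-0.707, 0.707, 0.006], [0.707, 0.707, -0.0], [-0.005, 0.004, -1.0]]
contact_force: [-2.0, 1.3, 28.1]
opening: 0.0071
```

The fingers closed to 7 mm with 28 N upward, so the box is not held. Looking before I do anything else.

```bash
python3 - <<'E'
from station import ctrl
from h import *
import cv2
s=ctrl.sense();p=s["tcp_pos"];print(p,s["opening"],s["contact_force"],s["torque"])
S=ctrl.read_camera("scene");T=ctrl.read_camera("top")
cv2.imwrite("pics/s14.png",cv2.resize(S["pixels"][140:225,275:375,::-1],None,fx=7,fy=7,interpolation=2))
cv2.imwrite("pics/t14.png",cv2.resize(T["pixels"][155:275,235:365,::-1],None,fx=5,fy=5,interpolation=2))
E
```

```text
[0.61618481 0.03487065 0.04359105] 0.007089394449900256 [-2.04530142  1.31924567 28.13209581] [0.14826797 0.81735224 0.06598482]
```

View pics/s14.png

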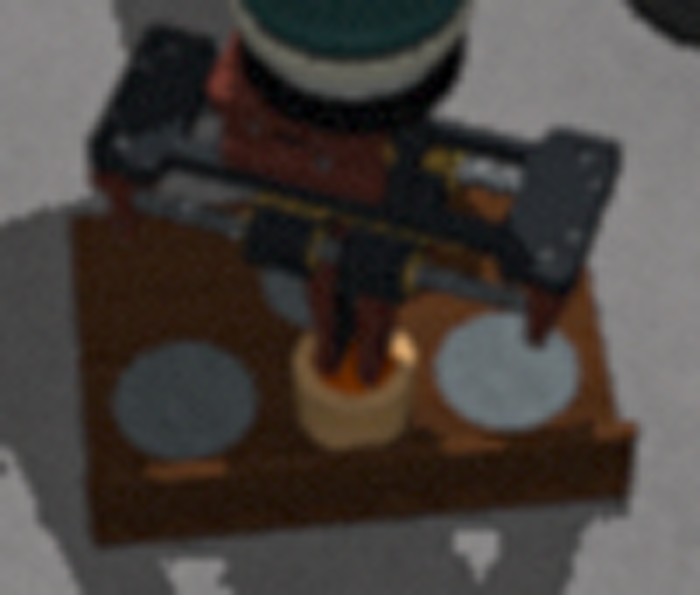

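View pics/t14.png

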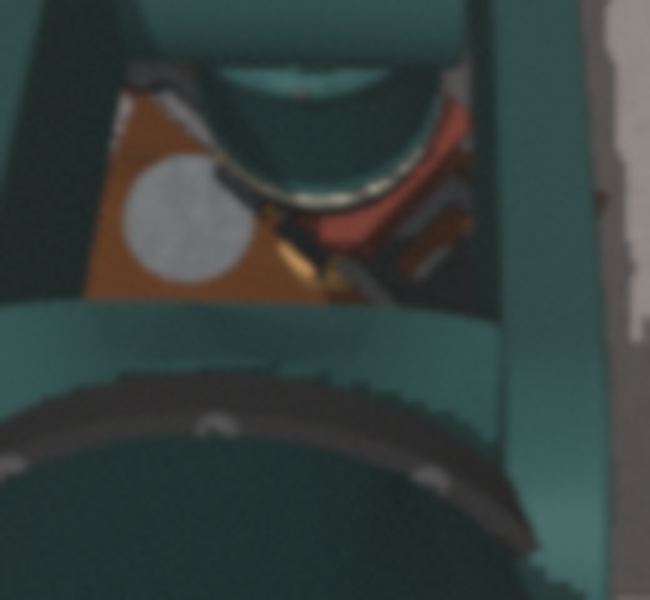

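The fingertips (crop (330,370), (372,380)) are resting on the box's dome, so the tips reach less far below the reported TCP than stated. I'll measure that from earlier pictures where the pose is known.

```bash
python3 - <<'E'
from station import ctrl
from h import *
S=ctrl.read_camera("scene")
def pr(P):
    X=S["R"]@np.array(P)+S["t"];return np.array([S["fx"]*X[0]/X[2]+S["cx"],S["fy"]*X[1]/X[2]+S["cy"]])
y=np.array([.707,.707,0])
for name,p,op,o,k in [("s1",(.5792,-.0209,.1998),.0614,(250,100),4),("s5",(.5526,.0520,.198),.0613,(250,100),4),("s8",(.6242,.0938,.1986),.0613,(250,100),4),("s13",(.6128,.035,.2009),.0572,(275,140),7),("s14",(.6162,.0349,.0436),.0071,(275,140),7)]:
  for dz in (-.025,-.010,0,.01):
    print(name,dz,[((pr(np.array(p)+[0,0,dz]+sg*y*(op/2+.006))-o+.5)*k).round() for sg in(-1,1)])
E
```

```text
s1 -0.025 [array([140., 213.]), array([253., 243.])]
s1 -0.01 [array([138., 196.]), array([252., 226.])]
s1 0 [array([136., 185.]), array([251., 215.])]
s1 0.01 [array([134., 173.]), array([251., 204.])]
s5 -0.025 [array([231., 148.]), array([342., 176.])]
s5 -0.01 [array([230., 131.]), array([342., 159.])]
s5 0 [array([229., 120.]), array([342., 148.])]
s5 0.01 [array([229., 108.]), array([343., 136.])]
s8 -0.025 [array([341., 202.]), array([457., 232.])]
s8 -0.01 [array([342., 185.]), array([459., 215.])]
s8 0 [array([342., 174.]), array([460., 204.])]
s8 0.01 [array([342., 162.]), array([461., 192.])]
s13 -0.025 [array([261., 104.]), array([451., 154.])]
s13 -0.01 [array([260.,  75.]), array([453., 125.])]
s13 0 [array([259.,  55.]), array([453., 105.])]
s13 0.01 [array([258.,  35.]), array([454.,  85.])]
s14 -0.025 [array([338., 395.]), array([384., 409.])]
s14 -0.01 [array([337., 373.]), array([384., 386.])]
s14 0 [array([337., 357.]), array([384., 371.])]
s14 0.01 [array([337., 342.]), array([384., 355.])]
```

In every view the tips sit only about 4–8 mm below the reported TCP, not 25 mm. The stand grasps were therefore near their tops, which held fine. I'll back off, open, and come down about 17 mm lower, checking on the way.

Call:
send_rows(grip=[1, 1, 1, 1, -1, -1, -1, -1, -1, -1, -1, -1], slide=[[0, 0, -0.5], [0, 0, -1.5], [0, 0, -2.5], [0, 0, -3.5], [0, 0, -4], [0, 0, -4], [0, 0, -4], [0, 0, -4], [0, 0, -4], [0, 0, -4], [0, 0, -4], [0, 0, -4]], rotation=[[0, 0, 0], [0, 0, 0], [0, 0, 0], [0, 0, 0], [0, 0, 0], [0, 0, 0], [0, 0, 0], [0, 0, 0], [0, 0, 0], [0, 0, 0], [0, 0, 0], [0, 0, 0]])

```text
t: 28.0
tcp_pos: [0.613, 0.0349, 0.0792]
tool_rot: [[-0.707, 0.707, -0.001], [0.707, 0.707, -0.0], [0.0, -0.0, -1.0]]
contact_force: [0.0, 0.2, 0.6]
opening: 0.0503
```

Call:
send_rows(grip=[-1, -1, -1, -1, -1], slide=[[0, 0, 0], [0, 0, 0], [0, 0, 0], [0, 0, 0], [0, 0, 0]], rotation=[[0, 0, 0], [0, 0, 0], [0, 0, 0], [0, 0, 0], [0, 0, 0]])

```text
t: 28.42
tcp_pos: [0.6132, 0.0349, 0.0796]
tool_rot: [[-0.707, 0.707, -0.0], [0.707, 0.707, -0.0], [-0.0, -0.0, -1.0]]
contact_force: [-0.3, 0.4, 0.5]
opening: 0.0836
```

Call:
send_rows(grip=[-1, -1, -1, -1, -1, -1, -1], slide=[[0, 0, 1], [0, 0, 2.5], [0, 0, 3.5], [0, 0, 4.2], [0, 0, 4.6], [0, 0, 4.8], [0, 0, 4.8]], rotation=[[0, 0, 0], [0, 0, 0], [0, 0, 0], [0, 0, 0], [0, 0, 0], [0, 0, 0], [0, 0, 0]])

```text
t: 29.0
tcp_pos: [0.6129, 0.0349, 0.031]
tool_rot: [[-0.707, 0.707, -0.001], [0.707, 0.707, -0.0], [0.001, -0.001, -1.0]]
contact_force: [0.2, 0.3, 0.9]
opening: 0.0878
```

```bash
python3 - <<'E'
from station import ctrl
from h import *
import cv2
s=ctrl.sense();p=s["tcp_pos"];print(p,s["opening"],s["contact_force"],s["t"])
S=ctrl.read_camera("scene")
cv2.imwrite("pics/s15.png",cv2.resize(S["pixels"][140:225,275:375,::-1],None,fx=7,fy=7,interpolation=2))
E
```

```text
[0.61293722 0.03492173 0.03104867] 0.08777241392692256 [0.17570779 0.2555014  0.89536546] 29.0
```

View pics/s15.png

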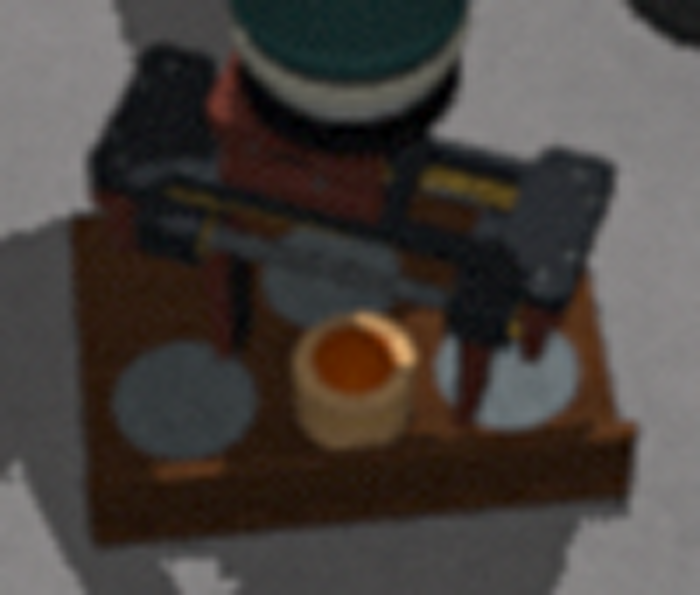

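Tip midpoint (347,388) lies on the box axis, at roughly mid-wall height. Going 8 mm lower, then closing for longer.

Call:
send_rows(grip=[-1, -1, -1, -1, -1], slide=[[0, 0, 0.2], [0, 0, 0.4], [0, 0, 0.6], [0, 0, 0.8], [0, 0, 0.8]], rotation=[[0, 0, 0], [0, 0, 0], [0, 0, 0], [0, 0, 0], [0, 0, 0]])

```text
t: 29.47
tcp_pos: [0.6129, 0.0349, 0.0232]
tool_rot: [[-0.707, 0.707, -0.001], [0.707, 0.707, -0.0], [0.0, -0.0, -1.0]]
contact_force: [0.3, 0.1, 0.4]
opening: 0.0875
```

Call:
send_rows(grip=[1, 1, 1, 1, 1, 1, 1, 1, 1, 1, 1, 1], slide=[[0, 0, 0], [0, 0, 0], [0, 0, 0], [0, 0, 0], [0, 0, 0], [0, 0, 0], [0, 0, 0], [0, 0, 0], [0, 0, 0], [0, 0, 0], [0, 0, 0], [0, 0, 0]], rotation=[[0, 0, 0], [0, 0, 0], [0, 0, 0], [0, 0, 0], [0, 0, 0], [0, 0, 0], [0, 0, 0], [0, 0, 0], [0, 0, 0], [0, 0, 0], [0, 0, 0], [0, 0, 0]])

```text
t: 30.47
tcp_pos: [0.6132, 0.0349, 0.0236]
tool_rot: [[-0.707, 0.707, -0.0], [0.707, 0.707, -0.0], [-0.0, -0.0, -1.0]]
contact_force: [0.8, -0.3, 1.0]
opening: 0.0453
```

Holding steady at 45.3 mm. Lifting.

Call:
send_rows(grip=[1, 1, 1, 1, 1, 1, 1, 1, 1, 1], slide=[[0, 0, -0.3], [0, 0, -1], [0, 0, -2.5], [0, 0, -4], [0, 0, -6], [0, 0, -7.5], [0, 0, -8], [0, 0, -8], [0, 0, -8], [0, 0, -8]], rotation=[[0, 0, 0], [0, 0, 0], [0, 0, 0], [0, 0, 0], [0, 0, 0], [0, 0, 0], [0, 0, 0], [0, 0, 0], [0, 0, 0], [0, 0, 0]])

```text
t: 31.3
tcp_pos: [0.6123, 0.035, 0.1026]
tool_rot: [[-0.707, 0.707, -0.002], [0.707, 0.707, -0.0], [0.001, -0.001, -1.0]]
contact_force: [-0.4, -0.3, -0.0]
opening: 0.045
```

```bash
python3 - <<'E'
from station import ctrl
from h import *
import cv2
s=ctrl.sense();p=s["tcp_pos"];print(p,s["opening"],s["contact_force"],s["t"]);go(s,(.463,.295,.104))
S=ctrl.read_camera("scene")
cv2.imwrite("pics/s16.png",cv2.resize(S["pixels"][130:215,275:375,::-1],None,fx=7,fy=7,interpolation=2))
for z in(.128,.09):
    X=S["R"]@np.array([p[0],p[1],z])+S["t"];print((S["fx"]*X[0]/X[2]+S["cx"]-275+.5)*7,(S["fy"]*X[1]/X[2]+S["cy"]-130+.5)*7)
E
```

```text
[0.61232004 0.03496999 0.10262972] 0.04503597366464882 [-0.40156343 -0.28643189 -0.02657477] 31.3
slide [28.95  7.82 -0.11] rot [-0.001 -0.001 -0.   ]
355.59733804427594 286.7000897394546
355.9974388156103 352.0393231814369
```

View pics/s16.png

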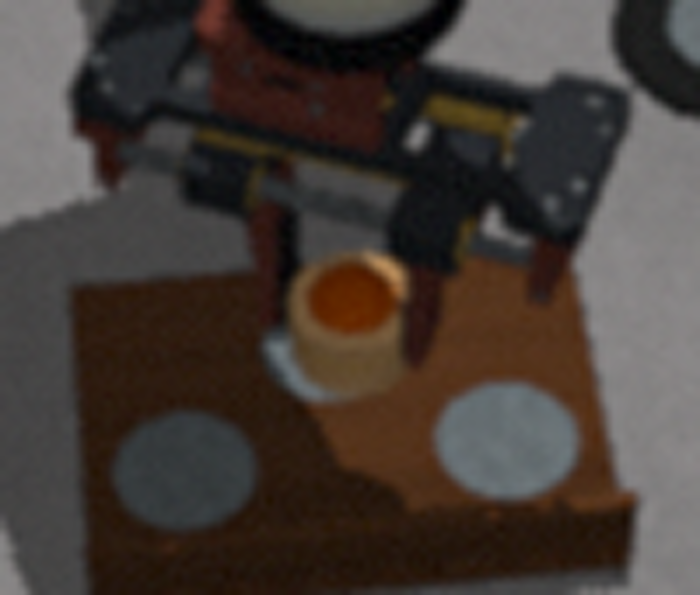

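The box is held level, dome at crop (352,295) against a predicted 355. Carrying it to the pad.

Call:
send_rows(grip=[1, 1, 1, 1, 1, 1, 1, 1, 1, 1, 1, 1], slide=[[0.8, 0.2, 0], [2.5, 0.7, 0], [5.2, 1.4, 0], [8.2, 2.2, 0], [11.2, 3.1, 0], [14.2, 3.9, 0], [17.2, 4.7, 0], [20.2, 5.5, 0], [23.2, 6.3, 0], [26, 7.1, 0], [28, 7.6, 0], [29, 7.9, 0]], rotation=[[0, 0, 0], [0, 0, 0], [0, 0, 0], [0, 0, 0], [0, 0, 0], [0, 0, 0], [0, 0, 0], [0, 0, 0], [0, 0, 0], [0, 0, 0], [0, 0, 0], [0, 0, 0]])

```text
t: 32.35
tcp_pos: [0.4614, 0.2979, 0.1028]
tool_rot: [[-0.708, 0.706, -0.002], [0.706, 0.708, -0.0], [0.001, -0.002, -1.0]]
contact_force: [-0.6, 0.1, -1.1]
opening: 0.0453
```

Call:
send_rows(grip=[1, 1, 1, 1, 1, 1, 1, 1, 1, 1], slide=[[0, 0, 0], [0, 0, 0.5], [0, 0, 2], [0, 0, 4], [0, 0, 5.8], [0, 0, 7], [0, 0, 7.6], [0, 0, 8], [0, 0, 8.1], [0, 0, 8.1]], rotation=[[0, 0, 0], [0, 0, 0], [0, 0, 0], [0, 0, 0], [0, 0, 0], [0, 0, 0], [0, 0, 0], [0, 0, 0], [0, 0, 0], [0, 0, 0]])

```text
t: 33.18
tcp_pos: [0.4646, 0.2956, 0.0226]
tool_rot: [[-0.706, 0.708, 0.0], [0.708, 0.706, -0.0], [-0.0, 0.0, -1.0]]
contact_force: [-0.8, -0.1, -1.0]
opening: 0.0451
```

```bash
python3 - <<'E'
from station import ctrl
from h import *
import cv2
s=ctrl.sense();p=s["tcp_pos"];print(p,s["opening"],s["contact_force"],s["t"]);go(s,(.4631,.296,.0196))
S=ctrl.read_camera("scene")
cv2.imwrite("pics/s17.png",cv2.resize(S["pixels"][95:165,335:425,::-1],None,fx=8,fy=8,interpolation=2))
E
```

```text
[0.46462573 0.29556431 0.02264355] 0.045076975498809534 [-0.7915303  -0.08385464 -0.98082983] 33.1833
slide [ 0.14 -0.08  0.3 ] rot [ 0.     0.    -0.001]
```

View pics/s17.png

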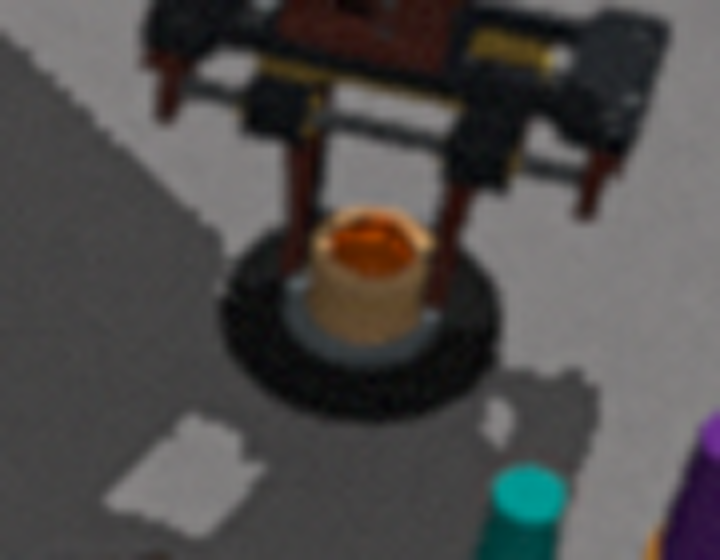

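The box is centred on the grey disc: disc x spans 284–441, box 305–428. I'll apply a small correction and set it down.

Call:
send_rows(grip=[1, 1, 1, 1, 1], slide=[[0.1, -0.1, 0.1], [0.1, -0.1, 0.2], [0.1, -0.1, 0.25], [0.1, -0.1, 0.25], [0.1, -0.1, 0.25]], rotation=[[0, 0, 0], [0, 0, 0], [0, 0, 0], [0, 0, 0], [0, 0, 0]])

```text
t: 33.65
tcp_pos: [0.4627, 0.296, 0.0202]
tool_rot: [[-0.707, 0.707, 0.0], [0.707, 0.707, 0.0], [-0.0, 0.0, -1.0]]
contact_force: [-0.1, 0.0, -1.2]
opening: 0.0456
```

Call:
send_rows(grip=[1, 1, 1], slide=[[0, 0, 0.05], [0, 0, 0.1], [0, 0, 0.1]], rotation=[[0, 0, 0], [0, 0, 0], [0, 0, 0]])

```text
t: 33.9
tcp_pos: [0.4627, 0.296, 0.0195]
tool_rot: [[-0.707, 0.707, 0.0], [0.707, 0.707, 0.0], [-0.0, 0.0, -1.0]]
contact_force: [-1.7, -0.5, 4.8]
opening: 0.0455
```

Touchdown. Opening wide, then lifting.

Call:
send_rows(grip=[-0.6, -0.6, -0.6, -0.6, -0.6, -0.6, -0.6, -0.6, -0.6, -0.6, -0.6, -0.6], slide=[[0, 0, 0], [0, 0, 0], [0, 0, 0], [0, 0, 0], [0, 0, 0], [0, 0, -0.5], [0, 0, -2], [0, 0, -5], [0, 0, -8.5], [0, 0, -12.5], [0, 0, -16], [0, 0, -17.5]], rotation=[[0, 0, 0], [0, 0, 0], [0, 0, 0], [0, 0, 0], [0, 0, 0], [0, 0, 0], [0, 0, 0], [0, 0, 0], [0, 0, 0], [0, 0, 0], [0, 0, 0], [0, 0, 0]])

```text
t: 34.9
tcp_pos: [0.4648, 0.297, 0.1994]
tool_rot: [[-0.707, 0.707, 0.006], [0.707, 0.707, 0.003], [-0.002, 0.007, -1.0]]
contact_force: [0.8, 0.6, -0.7]
opening: 0.0702
```

Call:
send_rows(grip=[-0.4, -0.4, -0.4], slide=[[0, 0, 0], [0, 0, 0], [0, 0, 0]], rotation=[[0, 0, 0], [0, 0, 0], [0, 0, 0]])

```text
t: 35.15
tcp_pos: [0.4617, 0.2954, 0.1929]
tool_rot: [[-0.707, 0.707, -0.002], [0.707, 0.707, -0.001], [0.001, -0.002, -1.0]]
contact_force: [0.5, -0.3, 0.1]
opening: 0.0613
```

```bash
python3 - <<'E'
from station import ctrl
from h import *
import cv2
s=ctrl.sense();p=s["tcp_pos"];print(p,s["opening"],s["contact_force"],s["t"]);go(s,(.5201,-.2979,.2))
S=ctrl.read_camera("scene")
cv2.imwrite("pics/s18.png",cv2.resize(S["pixels"][95:165,335:425,::-1],None,fx=8,fy=8,interpolation=2))
E
```

```text
[0.46166313 0.29544717 0.1928518 ] 0.06130171074477782 [ 0.50076497 -0.26430181  0.11300848] 35.15
slide [-46.1  -37.81  -0.67] rot [-0.002 -0.001 -0.   ]
```

View pics/s18.png

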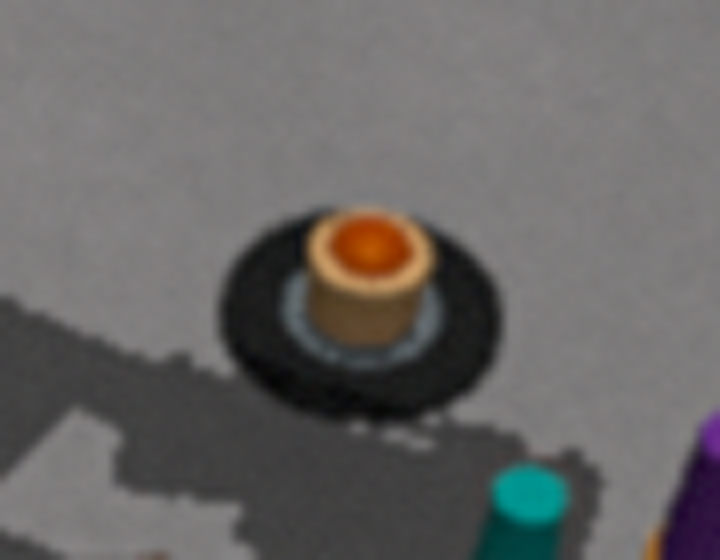

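The box sits in the middle of the pad: its base spans 306–425 on a disc spanning 282–441. Going back to the mat for the cone first.

Call:
send_rows(grip=[-0.4, -0.4, -0.4, -0.4, -0.4, -0.4, -0.4, -0.4, -0.4, -0.4, -0.4, -0.4], slide=[[-1, -0.8, 0], [-3.5, -2.9, 0], [-6.5, -5.4, 0], [-9.5, -7.8, 0], [-12.5, -10.3, 0], [-15.5, -12.8, 0], [-18.5, -15.2, 0], [-21.5, -17.7, 0], [-24.5, -20.2, 0], [-27.5, -22.7, 0], [-30.5, -25.1, 0], [-33.5, -27.6, 0]], rotation=[[0, 0, 0], [0, 0, 0], [0, 0, 0], [0, 0, 0], [0, 0, 0], [0, 0, 0], [0, 0, 0], [0, 0, 0], [0, 0, 0], [0, 0, 0], [0, 0, 0], [0, 0, 0]])

```text
t: 36.2
tcp_pos: [0.5026, -0.1384, 0.1927]
tool_rot: [[-0.707, 0.708, -0.003], [0.708, 0.707, 0.001], [0.002, -0.001, -1.0]]
contact_force: [0.6, -0.7, 0.7]
opening: 0.0614
```

Call:
send_rows(grip=[-0.4, -0.4, -0.4, -0.4, -0.4, -0.4, -0.4, -0.4, -0.4], slide=[[-3, -2.5, 0], [-6, -5, 0], [-9, -7.4, 0], [-11.2, -9.2, 0], [-12.3, -10.1, 0], [-12.5, -10.3, 0], [-12.5, -10.3, 0], [-12.5, -10.3, 0], [-12.5, -10.3, 0]], rotation=[[0, 0, 0], [0, 0, 0], [0, 0, 0], [0, 0, 0], [0, 0, 0], [0, 0, 0], [0, 0, 0], [0, 0, 0], [0, 0, 0]])

```text
t: 36.95
tcp_pos: [0.5192, -0.2953, 0.1938]
tool_rot: [[-0.708, 0.706, -0.001], [0.706, 0.708, 0.001], [0.002, 0.0, -1.0]]
contact_force: [0.4, 0.2, 0.4]
opening: 0.0612
```

```bash
python3 - <<'E'
from station import ctrl
from h import *
import cv2
s=ctrl.sense();p=s["tcp_pos"];print(p,s["opening"],s["t"]);go(s,(.5201,-.2979,.1022))
S=ctrl.read_camera("scene")
cv2.imwrite("pics/s19.png",cv2.resize(S["pixels"][120:280,150:370,::-1],None,fx=3.6,fy=3.6))
E
```

```text
[ 0.5191943  -0.29527416  0.19380859] 0.06118587735736708 36.95
slide [-0.26 -0.12  9.16] rot [ 0.    -0.002  0.001]
```

View pics/s19.png

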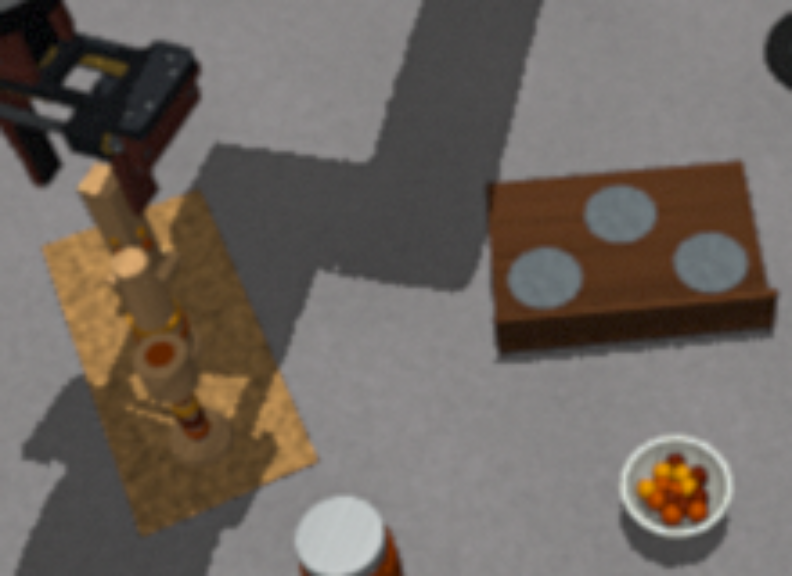

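The three stands are still waiting upright on the mat, and the gripper hovers behind the cone top at (130,262). Descending and gripping the cone.

Call:
send_rows(grip=[-0.4, -0.4, -0.4, -0.4, -0.4, -0.4, -0.4], slide=[[-0.1, -0.1, 1.5], [-0.2, -0.1, 4], [-0.2, -0.1, 6.5], [-0.2, -0.1, 8.5], [-0.2, -0.1, 9.5], [-0.2, -0.1, 9.8], [-0.2, -0.1, 9.8]], rotation=[[0, 0, 0], [0, 0, 0], [0, 0, 0], [0, 0, 0], [0, 0, 0], [0, 0, 0], [0, 0, 0]])

```text
t: 37.58
tcp_pos: [0.5203, -0.2986, 0.0958]
tool_rot: [[-0.708, 0.707, -0.001], [0.707, 0.708, 0.001], [0.001, -0.0, -1.0]]
contact_force: [1.3, 0.7, 0.2]
opening: 0.0615
```

Call:
send_rows(grip=[1, 1, 1, 1, 1, 1, 1, 1, 1, 1], slide=[[0, 0, 0], [0, 0, 0], [0, 0, 0], [0, 0, 0], [0, 0, 0], [0, 0, 0], [0, 0, 0], [0, 0, 0], [0, 0, 0], [0, 0, 0]], rotation=[[0, 0, 0], [0, 0, 0], [0, 0, 0], [0, 0, 0], [0, 0, 0], [0, 0, 0], [0, 0, 0], [0, 0, 0], [0, 0, 0], [0, 0, 0]])

```text
t: 38.42
tcp_pos: [0.5206, -0.2998, 0.0965]
tool_rot: [[-0.707, 0.707, 0.0], [0.707, 0.707, -0.001], [-0.001, -0.0, -1.0]]
contact_force: [-1.8, -0.5, 5.2]
opening: 0.0251
```

Call:
send_rows(grip=[1, 1, 1, 1, 1, 1, 1, 1, 1, 1], slide=[[0, 0, -0.5], [0, 0, -1.5], [0, 0, -3], [0, 0, -5], [0, 0, -7], [0, 0, -8.5], [0, 0, -9], [0, 0, -9], [0, 0, -9], [0, 0, -9]], rotation=[[0, 0, 0], [0, 0, 0], [0, 0, 0], [0, 0, 0], [0, 0, 0], [0, 0, 0], [0, 0, 0], [0, 0, 0], [0, 0, 0], [0, 0, 0]])

```text
t: 39.25
tcp_pos: [0.5196, -0.2989, 0.185]
tool_rot: [[-0.707, 0.707, -0.002], [0.707, 0.707, 0.001], [0.002, -0.0, -1.0]]
contact_force: [0.4, 0.6, -2.0]
opening: 0.025
```

```bash
python3 - <<'E'
from station import ctrl
from h import *
s=ctrl.sense();p=s["tcp_pos"];print(p,s["opening"],s["contact_force"],s["t"]);go(s,(.6263,.0957,p[2]))
E
```

```text
[ 0.51963367 -0.2988936   0.18496689] 0.024989241990929504 [ 0.36995581  0.62377789 -1.96112609] 39.25
slide [2.037e+01 3.544e+01 3.000e-02] rot [-0.    -0.002 -0.   ]
```

Call:
send_rows(grip=[1, 1, 1, 1, 1, 1, 1, 1, 1, 1, 1, 1], slide=[[0.5, 0.9, 0], [1.6, 2.7, 0], [3.2, 5.5, 0], [5, 8.7, 0], [6.8, 11.8, 0], [8.6, 15, 0], [10.4, 18, 0], [12.2, 21.2, 0], [14, 24.3, 0], [15.8, 27.5, 0], [17.5, 30.4, 0], [18.8, 32.7, 0]], rotation=[[0, 0, 0], [0, 0, 0], [0, 0, 0], [0, 0, 0], [0, 0, 0], [0, 0, 0], [0, 0, 0], [0, 0, 0], [0, 0, 0], [0, 0, 0], [0, 0, 0], [0, 0, 0]])

```text
t: 40.25
tcp_pos: [0.6182, 0.0683, 0.185]
tool_rot: [[-0.708, 0.707, -0.002], [0.707, 0.708, 0.001], [0.002, -0.001, -1.0]]
contact_force: [-0.2, 0.0, -2.7]
opening: 0.0252
```

Call:
send_rows(grip=[1, 1, 1, 1, 1, 1, 1, 1, 1, 1, 1, 1], slide=[[0.8, 1.5, 0], [1.3, 2.4, 0], [1.4, 2.7, 0], [1.4, 2.7, 0], [1.4, 2.7, 1], [1.4, 2.7, 2.5], [1.4, 2.7, 4], [1.4, 2.7, 5.5], [1.4, 2.7, 6.5], [1.4, 2.7, 7], [1.4, 2.7, 7], [1.4, 2.7, 7]], rotation=[[0, 0, 0], [0, 0, 0], [0, 0, 0], [0, 0, 0], [0, 0, 0], [0, 0, 0], [0, 0, 0], [0, 0, 0], [0, 0, 0], [0, 0, 0], [0, 0, 0], [0, 0, 0]])

```text
t: 41.25
tcp_pos: [0.6281, 0.0931, 0.116]
tool_rot: [[-0.706, 0.708, -0.0], [0.708, 0.706, -0.0], [0.0, -0.0, -1.0]]
contact_force: [-0.0, -0.0, -0.8]
opening: 0.0252
```

```bash
python3 - <<'E'
from station import ctrl
from h import *
import cv2
s=ctrl.sense();p=s["tcp_pos"];print(p,s["opening"],s["contact_force"],s["t"]);go(s,(.6263,.0957,.1026))
S=ctrl.read_camera("scene")
cv2.imwrite("pics/s20.png",cv2.resize(S["pixels"][140:225,275:375,::-1],None,fx=7,fy=7,interpolation=2))
E
```

```text
[0.62807423 0.09310554 0.11604451] 0.025201352827664975 [-0.04593464 -0.03847299 -0.76189999] 41.25
slide [0.31 0.06 1.34] rot [-0.    -0.    -0.001]
```

View pics/s20.png

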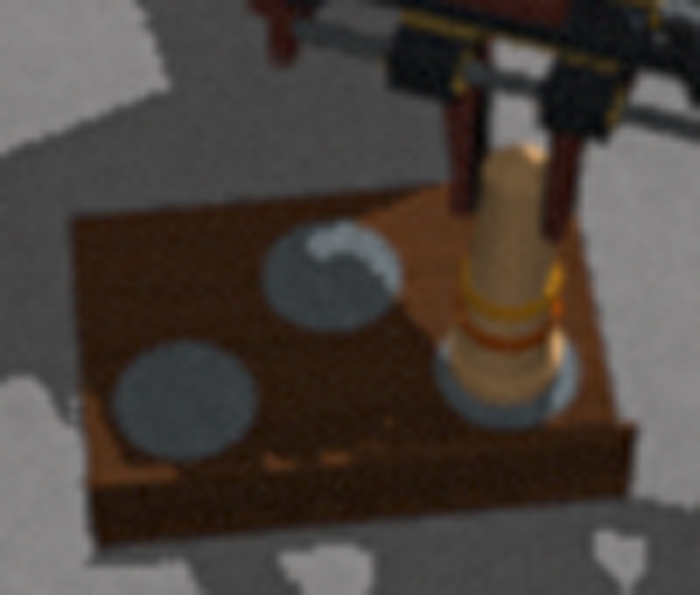

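The foot, still about 13 mm up, spans x 445–562 over a spot spanning 437–579, and it is a few mm too close to the ledge. Correcting +4 mm along tool x and lowering most of the way.

Call:
send_rows(grip=[1, 1, 1, 1, 1, 1, 1, 1], slide=[[0.2, 0, 0.2], [0.4, 0, 0.5], [0.4, 0, 0.8], [0.4, 0, 1], [0.4, 0, 1.1], [0.4, 0, 1.1], [0.4, 0, 1.1], [0.4, 0, 1.1]], rotation=[[0, 0, 0], [0, 0, 0], [0, 0, 0], [0, 0, 0], [0, 0, 0], [0, 0, 0], [0, 0, 0], [0, 0, 0]])

```text
t: 41.97
tcp_pos: [0.6253, 0.0964, 0.1051]
tool_rot: [[-0.707, 0.707, 0.0], [0.707, 0.707, -0.0], [-0.0, -0.0, -1.0]]
contact_force: [0.9, 0.7, -1.3]
opening: 0.025
```

```bash
python3 - <<'E'
from station import ctrl
from h import *
import cv2
s=ctrl.sense();p=s["tcp_pos"];print(p,s["opening"],s["contact_force"],s["t"])
S=ctrl.read_camera("scene")
o=cv2.imread("pics/scene0.png")[160:210,325:370]
i=np.hstack([S["pixels"][160:210,325:370,::-1],o])
i=cv2.convertScaleAbs(i,alpha=1.6)
cv2.imwrite("pics/s21.png",cv2.resize(i,None,fx=8,fy=8,interpolation=2))
E
```

```text
[0.62531199 0.09644927 0.10510031] 0.02496810987564031 [ 0.87644205  0.65552382 -1.34823456] 41.9667
```

View pics/s21.png

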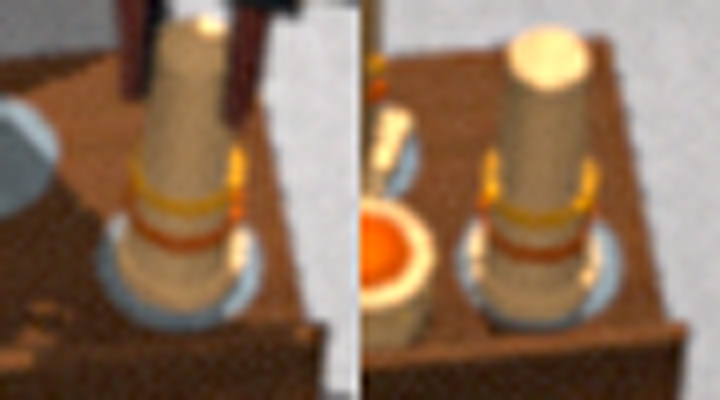

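Left is now, right is the start. The foot centre (182) and spot centre (180) agree. Lowering to contact.

Call:
send_rows(grip=[1, 1, 1, 1, 1], slide=[[0, 0, 0.1], [0, 0, 0.2], [0, 0, 0.25], [0, 0, 0.25], [0, 0, 0.25]], rotation=[[0, 0, 0], [0, 0, 0], [0, 0, 0], [0, 0, 0], [0, 0, 0]])

```text
t: 42.43
tcp_pos: [0.6252, 0.0965, 0.1026]
tool_rot: [[-0.707, 0.707, -0.0], [0.707, 0.707, -0.0], [-0.0, -0.0, -1.0]]
contact_force: [0.1, -0.4, -1.9]
opening: 0.0252
```

Call:
send_rows(grip=[1, 1, 1], slide=[[0, 0, 0.05], [0, 0, 0.1], [0, 0, 0.1]], rotation=[[0, 0, 0], [0, 0, 0], [0, 0, 0]])

```text
t: 42.68
tcp_pos: [0.6256, 0.0963, 0.1025]
tool_rot: [[-0.707, 0.707, 0.001], [0.707, 0.707, -0.0], [-0.001, 0.0, -1.0]]
contact_force: [-0.7, -1.2, 5.7]
opening: 0.0252
```

Call:
send_rows(grip=[-0.4, -0.4, -0.4, -0.4, -0.4, -0.4, -0.4, -0.4, -0.4, -0.4, -0.4, -0.4], slide=[[0, 0, 0], [0, 0, 0], [0, 0, 0], [0, 0, 0], [0, 0, 0], [0, 0, -0.5], [0, 0, -2], [0, 0, -5], [0, 0, -8], [0, 0, -9.5], [0, 0, -9.5], [0, 0, -9.5]], rotation=[[0, 0, 0], [0, 0, 0], [0, 0, 0], [0, 0, 0], [0, 0, 0], [0, 0, 0], [0, 0, 0], [0, 0, 0], [0, 0, 0], [0, 0, 0], [0, 0, 0], [0, 0, 0]])

```text
t: 43.68
tcp_pos: [0.6258, 0.0965, 0.1976]
tool_rot: [[-0.707, 0.707, 0.002], [0.707, 0.707, -0.0], [-0.002, 0.002, -1.0]]
contact_force: [0.3, -0.7, -0.1]
opening: 0.0613
```

```bash
python3 - <<'E'
from station import ctrl
from h import *
import cv2
s=ctrl.sense();p=s["tcp_pos"];print(p,s["opening"],s["contact_force"],s["t"]);go(s,(.44,-.297,.2))
S=ctrl.read_camera("scene")
o=cv2.imread("pics/scene0.png")[160:210,325:370]
i=np.hstack([S["pixels"][160:210,325:370,::-1],o])
i=cv2.convertScaleAbs(i,alpha=1.6)
cv2.imwrite("pics/s22.png",cv2.resize(i,None,fx=8,fy=8,interpolation=2))
E
```

```text
[0.62584578 0.09648558 0.19756082] 0.06130577050678157 [ 0.26622883 -0.67518061 -0.10841763] 43.6833
slide [-14.7  -40.96  -0.29] rot [ 0.002  0.002 -0.   ]
```

View pics/s22.png

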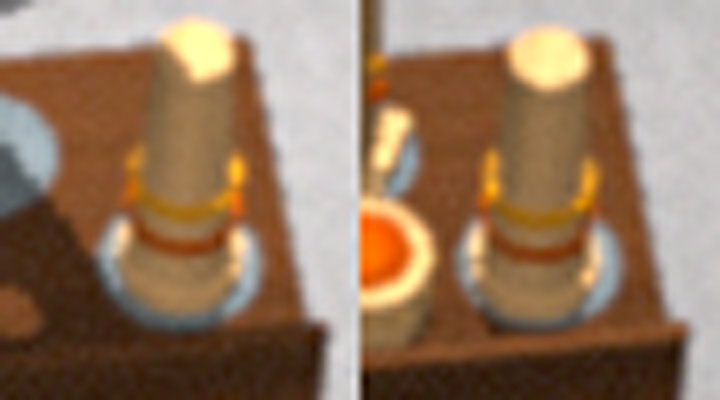

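The cone stands centred on its spot: foot 118–243, spot 97–262. Now the pillar from the mat's near end.

Call:
send_rows(grip=[-0.4, -0.4, -0.4, -0.4, -0.4, -0.4, -0.4, -0.4, -0.4, -0.4, -0.4, -0.4], slide=[[-0.5, -1.4, 0], [-1.6, -4.5, 0], [-2.9, -8, 0], [-4.2, -11.7, 0], [-5.5, -15.4, 0], [-6.8, -19, 0], [-8.1, -22.7, 0], [-9.4, -26.3, 0], [-10.7, -30, 0], [-12, -33.5, 0], [-13.2, -37, 0], [-14.1, -39.3, 0]], rotation=[[0, 0, 0], [0, 0, 0], [0, 0, 0], [0, 0, 0], [0, 0, 0], [0, 0, 0], [0, 0, 0], [0, 0, 0], [0, 0, 0], [0, 0, 0], [0, 0, 0], [0, 0, 0]])

```text
t: 44.73
tcp_pos: [0.4433, -0.2833, 0.195]
tool_rot: [[-0.706, 0.708, -0.003], [0.708, 0.706, 0.001], [0.003, -0.002, -1.0]]
contact_force: [0.2, -0.7, -0.3]
opening: 0.0613
```

Call:
send_rows(grip=[-0.4, -0.4, -0.4, -0.4, -0.4, -0.4], slide=[[-0.6, -1.6, 0], [-0.6, -1.6, 0], [-0.6, -1.6, 0], [-0.6, -1.6, 0], [-0.6, -1.6, 0], [-0.6, -1.6, 0]], rotation=[[0, 0, 0], [0, 0, 0], [0, 0, 0], [0, 0, 0], [0, 0, 0], [0, 0, 0]])

```text
t: 45.23
tcp_pos: [0.4399, -0.2955, 0.1963]
tool_rot: [[-0.708, 0.706, -0.001], [0.706, 0.708, 0.001], [0.001, 0.0, -1.0]]
contact_force: [-0.3, 0.6, -0.3]
opening: 0.0615
```

```bash
python3 - <<'E'
from station import ctrl
from h import *
s=ctrl.sense();p=s["tcp_pos"];print(p,s["opening"],s["contact_force"],s["t"]);go(s,(.44,-.297,.0992))
E
```

```text
[ 0.43992452 -0.29546015  0.19631058] 0.061465938922160214 [-0.25154383  0.56721241 -0.31624656] 45.2333
slide [-0.12 -0.1   9.71] rot [ 0.    -0.001  0.001]
```

Call:
send_rows(grip=[-0.4, -0.4, -0.4, -0.4, -0.4, -0.4, -0.4], slide=[[0, 0, 1.5], [0, 0, 4], [0, 0, 6.5], [0, 0, 8.5], [0, 0, 9.4], [0, 0, 9.7], [0, 0, 9.7]], rotation=[[0, 0, 0], [0, 0, 0], [0, 0, 0], [0, 0, 0], [0, 0, 0], [0, 0, 0], [0, 0, 0]])

```text
t: 45.82
tcp_pos: [0.4399, -0.296, 0.0993]
tool_rot: [[-0.707, 0.707, -0.001], [0.707, 0.707, 0.001], [0.001, -0.0, -1.0]]
contact_force: [0.9, 0.2, -0.0]
opening: 0.0612
```

Call:
send_rows(grip=[1, 1, 1, 1, 1, 1, 1, 1, 1, 1], slide=[[0, 0, 0], [0, 0, 0], [0, 0, 0], [0, 0, 0], [0, 0, 0], [0, 0, 0], [0, 0, 0], [0, 0, 0], [0, 0, 0], [0, 0, 0]], rotation=[[0, 0, 0], [0, 0, 0], [0, 0, 0], [0, 0, 0], [0, 0, 0], [0, 0, 0], [0, 0, 0], [0, 0, 0], [0, 0, 0], [0, 0, 0]])

```text
t: 46.65
tcp_pos: [0.4399, -0.2969, 0.0999]
tool_rot: [[-0.707, 0.707, 0.0], [0.707, 0.707, -0.001], [-0.001, -0.0, -1.0]]
contact_force: [0.0, -0.5, 5.5]
opening: 0.0257
```

Call:
send_rows(grip=[1, 1, 1, 1, 1, 1, 1, 1, 1, 1], slide=[[0, 0, -0.5], [0, 0, -1.5], [0, 0, -3], [0, 0, -5], [0, 0, -7], [0, 0, -8.5], [0, 0, -9], [0, 0, -9], [0, 0, -9], [0, 0, -9]], rotation=[[0, 0, 0], [0, 0, 0], [0, 0, 0], [0, 0, 0], [0, 0, 0], [0, 0, 0], [0, 0, 0], [0, 0, 0], [0, 0, 0], [0, 0, 0]])

```text
t: 47.48
tcp_pos: [0.4391, -0.296, 0.1885]
tool_rot: [[-0.707, 0.707, -0.002], [0.707, 0.707, 0.001], [0.002, -0.0, -1.0]]
contact_force: [-0.8, 0.1, -2.7]
opening: 0.026
```

```bash
python3 - <<'E'
from station import ctrl
from h import *
s=ctrl.sense();p=s["tcp_pos"];print(p,s["opening"],s["contact_force"],s["t"]);go(s,(.5535-.0023,.054+.0023,p[2]))
E
```

```text
[ 0.43907129 -0.29595903  0.18854428] 0.025979114541609748 [-0.83395994  0.07654193 -2.65634594] 47.4833
slide [1.699e+01 3.283e+01 3.000e-02] rot [-0.    -0.002 -0.   ]
```

Call:
send_rows(grip=[1, 1, 1, 1, 1, 1, 1, 1, 1, 1, 1, 1], slide=[[0.6, 1.1, 0], [1.7, 3.2, 0], [3.2, 6.2, 0], [4.8, 9.4, 0], [6.4, 12.6, 0], [8, 15.8, 0], [9.6, 19, 0], [11.3, 22.2, 0], [12.9, 25.2, 0], [14.4, 28.2, 0], [15.6, 30.5, 0], [16.5, 32, 0]], rotation=[[0, 0, 0], [0, 0, 0], [0, 0, 0], [0, 0, 0], [0, 0, 0], [0, 0, 0], [0, 0, 0], [0, 0, 0], [0, 0, 0], [0, 0, 0], [0, 0, 0], [0, 0, 0]])

```text
t: 48.48
tcp_pos: [0.5492, 0.0499, 0.1886]
tool_rot: [[-0.708, 0.706, -0.002], [0.706, 0.708, 0.001], [0.002, -0.0, -1.0]]
contact_force: [0.3, -0.9, -1.7]
opening: 0.0258
```

Call:
send_rows(grip=[1, 1, 1, 1, 1, 1, 1, 1, 1, 1, 1, 1], slide=[[0.4, 0.7, 0], [0.5, 0.9, 0], [0.5, 0.9, 0], [0.5, 0.9, 1], [0.5, 0.9, 2.5], [0.5, 0.9, 4], [0.5, 0.9, 5.5], [0.5, 0.9, 6.8], [0.5, 0.9, 7.6], [0.5, 0.9, 7.8], [0.5, 0.9, 7.8], [0.5, 0.9, 7.8]], rotation=[[0, 0, 0], [0, 0, 0], [0, 0, 0], [0, 0, 0], [0, 0, 0], [0, 0, 0], [0, 0, 0], [0, 0, 0], [0, 0, 0], [0, 0, 0], [0, 0, 0], [0, 0, 0]])

```text
t: 49.48
tcp_pos: [0.5526, 0.0557, 0.1119]
tool_rot: [[-0.706, 0.708, 0.0], [0.708, 0.706, -0.0], [-0.0, 0.0, -1.0]]
contact_force: [-0.4, 0.3, -1.1]
opening: 0.0257
```

```bash
python3 - <<'E'
from station import ctrl
from h import *
import cv2
s=ctrl.sense();p=s["tcp_pos"];print(p,s["opening"],s["contact_force"],s["t"]);go(s,(.5535-.0023,.054+.0023,.1059))
S=ctrl.read_camera("scene")
o=cv2.imread("pics/scene0.png")[145:195,300:345]
i=np.hstack([S["pixels"][145:195,300:345,::-1],o])
i=cv2.convertScaleAbs(i,alpha=1.6)
cv2.imwrite("pics/s23.png",cv2.resize(i,None,fx=8,fy=8,interpolation=2))
E
```

```text
[0.55264311 0.05570225 0.11185814] 0.025689297890786732 [-0.39592518  0.29914646 -1.12526497] 49.4833
slide [ 0.14 -0.06  0.6 ] rot [ 0.     0.    -0.001]
```

View pics/s23.png

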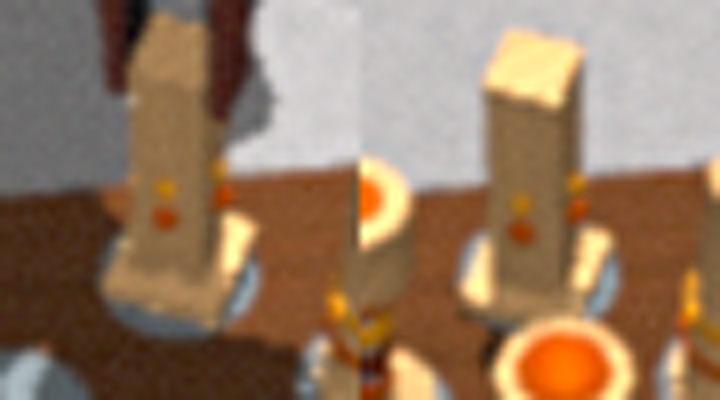

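The pillar foot's corners at (103,283) and (258,225) have their midpoint x=180, which matches the spot centre of 179. Lowering.

Call:
send_rows(grip=[1, 1, 1, 1, 1, 1, 1], slide=[[0, 0, 0.2], [0, 0, 0.4], [0, 0, 0.5], [0, 0, 0.55], [0, 0, 0.6], [0, 0, 0.6], [0, 0, 0.6]], rotation=[[0, 0, 0], [0, 0, 0], [0, 0, 0], [0, 0, 0], [0, 0, 0], [0, 0, 0], [0, 0, 0]])

```text
t: 50.12
tcp_pos: [0.5524, 0.0562, 0.106]
tool_rot: [[-0.707, 0.707, 0.0], [0.707, 0.707, -0.0], [-0.0, 0.0, -1.0]]
contact_force: [-1.1, -0.1, 3.9]
opening: 0.0259
```

Contact. Releasing.

Call:
send_rows(grip=[-0.4, -0.4, -0.4, -0.4, -0.4, -0.4, -0.4, -0.4, -0.4, -0.4, -0.4, -0.4], slide=[[0, 0, 0], [0, 0, 0], [0, 0, 0], [0, 0, 0], [0, 0, 0], [0, 0, -0.5], [0, 0, -2], [0, 0, -5], [0, 0, -8], [0, 0, -9.5], [0, 0, -9.5], [0, 0, -9.5]], rotation=[[0, 0, 0], [0, 0, 0], [0, 0, 0], [0, 0, 0], [0, 0, 0], [0, 0, 0], [0, 0, 0], [0, 0, 0], [0, 0, 0], [0, 0, 0], [0, 0, 0], [0, 0, 0]])

```text
t: 51.12
tcp_pos: [0.553, 0.0562, 0.2014]
tool_rot: [[-0.707, 0.707, 0.002], [0.707, 0.707, -0.0], [-0.002, 0.002, -1.0]]
contact_force: [0.3, 0.3, 0.3]
opening: 0.0614
```

```bash
python3 - <<'E'
from station import ctrl
from h import *
import cv2
s=ctrl.sense();p=s["tcp_pos"];print(p,s["opening"],s["contact_force"],s["t"]);go(s,(.6003,-.2974,.2))
S=ctrl.read_camera("scene")
cv2.imwrite("pics/s24.png",cv2.resize(S["pixels"][140:225,275:375,::-1],None,fx=7,fy=7,interpolation=2))
E
```

```text
[0.5529737  0.05618376 0.20143426] 0.061355015234156776 [0.33027549 0.27310927 0.32797811] 51.1167
slide [-28.36 -21.65   0.16] rot [ 0.002  0.002 -0.   ]
```

View pics/s24.png

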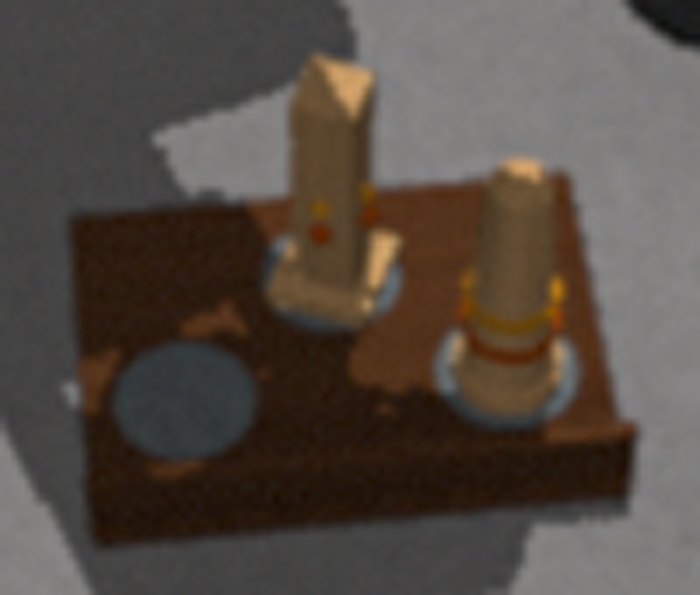

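Cone and pillar are upright on their spots; the pillar foot spans 266–400 over its spot centre of 331. Last is the spindle.

Call:
send_rows(grip=[-0.4, -0.4, -0.4, -0.4, -0.4, -0.4, -0.4, -0.4, -0.4, -0.4, -0.4, -0.4], slide=[[-1, -0.8, 0], [-4, -3, 0], [-7, -5.4, 0], [-10, -7.7, 0], [-13, -10, 0], [-16, -12.3, 0], [-19, -14.5, 0], [-22, -16.8, 0], [-25, -19, 0], [-27.2, -20.7, 0], [-28.3, -21.6, 0], [-28.3, -21.6, 0]], rotation=[[0, 0, 0], [0, 0, 0], [0, 0, 0], [0, 0, 0], [0, 0, 0], [0, 0, 0], [0, 0, 0], [0, 0, 0], [0, 0, 0], [0, 0, 0], [0, 0, 0], [0, 0, 0]])

```text
t: 52.17
tcp_pos: [0.5987, -0.3001, 0.1987]
tool_rot: [[-0.704, 0.71, -0.002], [0.71, 0.704, 0.0], [0.001, -0.001, -1.0]]
contact_force: [1.1, 1.2, -0.1]
opening: 0.0613
```

Call:
send_rows(grip=[-0.4, -0.4, -0.4, -0.4, -0.4, -0.4], slide=[[0, 0, 0], [0, 0, 0], [0, 0, 0], [0, 0, 0], [0, 0, 0], [0, 0, 0]], rotation=[[0, 0, 0], [0, 0, 0], [0, 0, 0], [0, 0, 0], [0, 0, 0], [0, 0, 0]])

```text
t: 52.67
tcp_pos: [0.5998, -0.2958, 0.2009]
tool_rot: [[-0.708, 0.707, 0.0], [0.707, 0.708, -0.0], [-0.0, -0.0, -1.0]]
contact_force: [-1.0, -0.9, 0.1]
opening: 0.0617
```

```bash
python3 - <<'E'
from station import ctrl
from h import *
s=ctrl.sense();p=s["tcp_pos"];print(p,s["opening"],s["contact_force"],s["t"]);go(s,(.6003,-.2974,.1062))
E
```

```text
[ 0.59975143 -0.29575319  0.20088862] 0.06165977592897014 [-0.97065063 -0.92111361  0.11155652] 52.6667
slide [-0.15 -0.08  9.47] rot [-0.     0.     0.001]
```

Call:
send_rows(grip=[-0.4, -0.4, -0.4, -0.4, -0.4, -0.4, -0.4], slide=[[0, 0, 1.5], [0, 0, 4], [0, 0, 6.5], [0, 0, 8.5], [0, 0, 9.2], [0, 0, 9.4], [0, 0, 9.4]], rotation=[[0, 0, 0], [0, 0, 0], [0, 0, 0], [0, 0, 0], [0, 0, 0], [0, 0, 0], [0, 0, 0]])

```text
t: 53.25
tcp_pos: [0.5997, -0.2966, 0.1067]
tool_rot: [[-0.707, 0.707, -0.0], [0.707, 0.707, -0.0], [0.0, -0.0, -1.0]]
contact_force: [-0.5, 0.1, 0.5]
opening: 0.0615
```

Call:
send_rows(grip=[1, 1, 1, 1, 1, 1, 1, 1, 1, 1], slide=[[0, 0, 0], [0, 0, 0], [0, 0, 0], [0, 0, 0], [0, 0, 0], [0, 0, 0], [0, 0, 0], [0, 0, 0], [0, 0, 0], [0, 0, 0]], rotation=[[0, 0, 0], [0, 0, 0], [0, 0, 0], [0, 0, 0], [0, 0, 0], [0, 0, 0], [0, 0, 0], [0, 0, 0], [0, 0, 0], [0, 0, 0]])

```text
t: 54.08
tcp_pos: [0.6001, -0.2971, 0.1075]
tool_rot: [[-0.707, 0.707, 0.001], [0.707, 0.707, -0.001], [-0.002, 0.0, -1.0]]
contact_force: [-0.7, -0.7, 6.0]
opening: 0.0345
```

Call:
send_rows(grip=[1, 1, 1, 1, 1, 1, 1, 1, 1, 1], slide=[[0, 0, -0.5], [0, 0, -1.5], [0, 0, -3], [0, 0, -5], [0, 0, -7], [0, 0, -8], [0, 0, -8], [0, 0, -8], [0, 0, -8], [0, 0, -8]], rotation=[[0, 0, 0], [0, 0, 0], [0, 0, 0], [0, 0, 0], [0, 0, 0], [0, 0, 0], [0, 0, 0], [0, 0, 0], [0, 0, 0], [0, 0, 0]])

```text
t: 54.92
tcp_pos: [0.5987, -0.2961, 0.185]
tool_rot: [[-0.707, 0.707, -0.002], [0.707, 0.707, 0.001], [0.003, -0.001, -1.0]]
contact_force: [-0.3, -0.5, -2.0]
opening: 0.0353
```

```bash
python3 - <<'E'
from station import ctrl
from h import *
s=ctrl.sense();p=s["tcp_pos"];print(p,s["opening"],s["contact_force"],s["t"]);go(s,(.5782+.0025,-.0201-.0017,p[2]))
E
```

```text
[ 0.59865882 -0.29609603  0.18498296] 0.035253611272104995 [-0.33732174 -0.50102842 -2.04903146] 54.9167
slide [20.67 18.12  0.04] rot [-0.001 -0.003 -0.   ]
```

Call:
send_rows(grip=[1, 1, 1, 1, 1, 1, 1, 1, 1, 1, 1, 1], slide=[[0.8, 0.7, 0], [2.3, 2, 0], [4.5, 3.9, 0], [7, 6.1, 0], [9.5, 8.3, 0], [12, 10.4, 0], [14.5, 12.6, 0], [17, 14.8, 0], [19, 16.5, 0], [20.2, 17.6, 0], [20.8, 18.1, 0], [20.8, 18.1, 0]], rotation=[[0, 0, 0], [0, 0, 0], [0, 0, 0], [0, 0, 0], [0, 0, 0], [0, 0, 0], [0, 0, 0], [0, 0, 0], [0, 0, 0], [0, 0, 0], [0, 0, 0], [0, 0, 0]])

```text
t: 55.92
tcp_pos: [0.5794, -0.0188, 0.1863]
tool_rot: [[-0.709, 0.705, -0.001], [0.705, 0.709, 0.001], [0.001, -0.0, -1.0]]
contact_force: [-0.6, -0.3, -1.3]
opening: 0.0351
```

Call:
send_rows(grip=[1, 1, 1, 1, 1, 1, 1, 1, 1, 1, 1], slide=[[0, 0, 0], [0, 0, 0.5], [0, 0, 1.5], [0, 0, 3], [0, 0, 4.5], [0, 0, 5.7], [0, 0, 6.2], [0, 0, 6.4], [0, 0, 6.5], [0, 0, 6.5], [0, 0, 6.5]], rotation=[[0, 0, 0], [0, 0, 0], [0, 0, 0], [0, 0, 0], [0, 0, 0], [0, 0, 0], [0, 0, 0], [0, 0, 0], [0, 0, 0], [0, 0, 0], [0, 0, 0]])

```text
t: 56.83
tcp_pos: [0.5812, -0.0219, 0.1221]
tool_rot: [[-0.707, 0.708, 0.001], [0.708, 0.707, -0.0], [-0.001, 0.001, -1.0]]
contact_force: [0.3, -0.9, -0.7]
opening: 0.0349
```

```bash
python3 - <<'E'
from station import ctrl
from h import *
import cv2
s=ctrl.sense();p=s["tcp_pos"];print(p,s["opening"],s["contact_force"],s["t"]);go(s,(.5807,-.0218,.1135))
S=ctrl.read_camera("scene")
o=cv2.imread("pics/scene0.png")[160:210,280:325]
i=np.hstack([S["pixels"][160:210,280:325,::-1],o])
i=cv2.convertScaleAbs(i,alpha=1.8)
cv2.imwrite("pics/s25.png",cv2.resize(i,None,fx=8,fy=8,interpolation=2))
E
```

```text
[ 0.58117211 -0.02191576  0.12212963] 0.03486717199290691 [ 0.31514829 -0.85241716 -0.70976168] 56.8333
slide [ 0.04 -0.03  0.86] rot [ 0.001  0.001 -0.001]
```

View pics/s25.png

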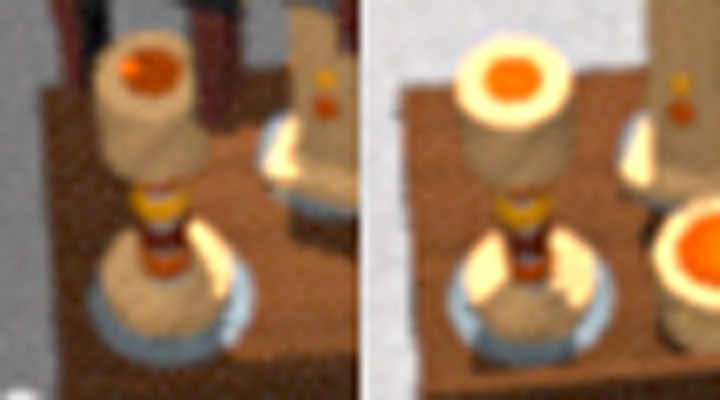

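The foot spans 102–235 over a spot spanning 90–252, about 1 mm off. Making a small correction and lowering.

Call:
send_rows(grip=[1, 1, 1, 1, 1, 1, 1, 1], slide=[[0.1, 0.1, 0.2], [0.1, 0.1, 0.4], [0.1, 0.1, 0.6], [0.1, 0.1, 0.7], [0.1, 0.1, 0.75], [0.1, 0.1, 0.8], [0.1, 0.1, 0.8], [0.1, 0.1, 0.8]], rotation=[[0, 0, 0], [0, 0, 0], [0, 0, 0], [0, 0, 0], [0, 0, 0], [0, 0, 0], [0, 0, 0], [0, 0, 0]])

```text
t: 57.55
tcp_pos: [0.5807, -0.0202, 0.1136]
tool_rot: [[-0.707, 0.707, 0.0], [0.707, 0.707, -0.0], [-0.0, -0.0, -1.0]]
contact_force: [0.1, -0.0, -0.4]
opening: 0.0349
```

Call:
send_rows(grip=[1, 1, 1], slide=[[0, 0, 0.05], [0, 0, 0.05], [0, 0, 0.05]], rotation=[[0, 0, 0], [0, 0, 0], [0, 0, 0]])

```text
t: 57.8
tcp_pos: [0.5808, -0.0204, 0.1135]
tool_rot: [[-0.707, 0.707, 0.001], [0.707, 0.707, -0.0], [-0.001, 0.0, -1.0]]
contact_force: [-1.0, 0.5, 2.6]
opening: 0.0349
```

Contact. Releasing, rising, and swinging clear toward the robot's near side.

Call:
send_rows(grip=[-0.4, -0.4, -0.4, -0.4, -0.4, -0.4, -0.4, -0.4, -0.4, -0.4, -0.4, -0.4], slide=[[0, 0, 0], [0, 0, 0], [0, 0, 0], [0, 0, 0], [0, 0, 0], [0, 0, -0.5], [0, 0, -2], [0, 0, -5], [0, 0, -8.5], [0, 0, -12], [0, 0, -14], [0, 0, -14]], rotation=[[0, 0, 0], [0, 0, 0], [0, 0, 0], [0, 0, 0], [0, 0, 0], [0, 0, 0], [0, 0, 0], [0, 0, 0], [0, 0, 0], [0, 0, 0], [0, 0, 0], [0, 0, 0]])

```text
t: 58.8
tcp_pos: [0.5838, -0.0206, 0.2589]
tool_rot: [[-0.707, 0.707, 0.01], [0.707, 0.707, -0.002], [-0.008, 0.006, -1.0]]
contact_force: [0.9, -0.9, 1.0]
opening: 0.0613
```

Call:
send_rows(grip=[-0.4, -0.4, -0.4, -0.4, -0.4, -0.4, -0.4, -0.4, -0.4, -0.4, -0.4, -0.4], slide=[[-1, -1.6, 0], [-3, -4.5, 0], [-5, -7.5, 0], [-7, -10.5, 0], [-9, -13.5, 0], [-11, -16.5, 0], [-13, -19.5, 0], [-14, -21.5, 0], [-14.5, -22, 0], [-14.5, -22, 0], [-14.5, -22, 0], [-14.5, -22, 0]], rotation=[[0, 0, 0], [0, 0, 0], [0, 0, 0], [0, 0, 0], [0, 0, 0], [0, 0, 0], [0, 0, 0], [0, 0, 0], [0, 0, 0], [0, 0, 0], [0, 0, 0], [0, 0, 0]])

```text
t: 59.8
tcp_pos: [0.5276, -0.2767, 0.2527]
tool_rot: [[-0.708, 0.707, -0.001], [0.707, 0.708, 0.001], [0.001, 0.0, -1.0]]
contact_force: [-0.4, 0.5, -1.4]
opening: 0.0613
```

```bash
python3 - <<'E'
from station import ctrl
from h import *
import cv2
s=ctrl.sense();p=s["tcp_pos"];print(p,s["opening"],s["contact_force"],s["t"])
S=ctrl.read_camera("scene");T=ctrl.read_camera("top")
cv2.imwrite("pics/s26.png",S["pixels"][:,:,::-1])
cv2.imwrite("pics/s26c.png",cv2.resize(S["pixels"][100:220,275:435,::-1],None,fx=5,fy=5,interpolation=2))
cv2.imwrite("pics/t26c.png",cv2.resize(T["pixels"][155:310,140:365,::-1],None,fx=3.5,fy=3.5,interpolation=2))
E
```

```text
[ 0.52761095 -0.27669217  0.25269885] 0.06125562105259968 [-0.42556075  0.47219967 -1.41257603] 59.8
```

View pics/s26.png

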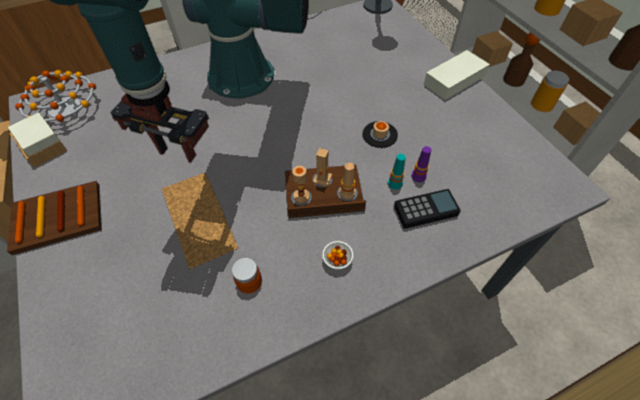

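View pics/s26c.png

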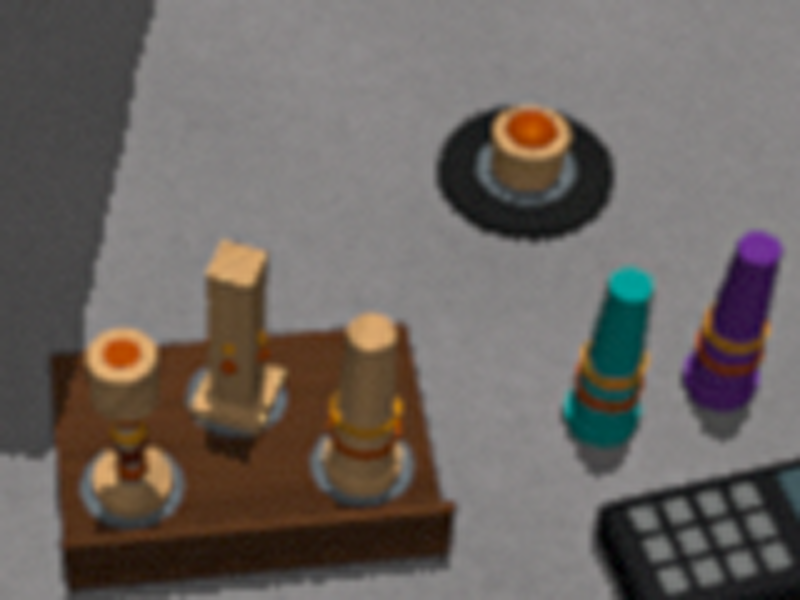

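View pics/t26c.png

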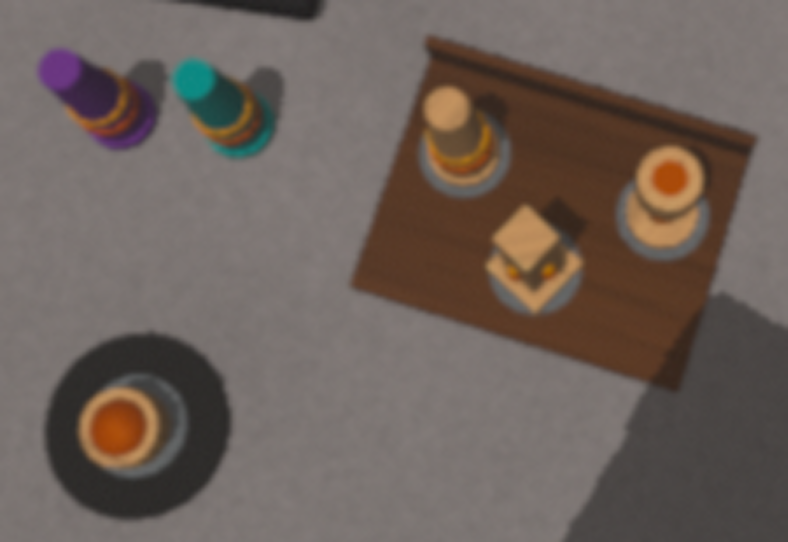

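```bash
python3 - <<'E'
from station import ctrl
from h import *
T=ctrl.read_camera("top");S=ctrl.read_camera("scene")
t=lambda u,v:crop((u,v),3.5,(140,155));q=lambda u,v:crop((u,v),5,(275,100))
print("top: box rim",ray(T,t(119,428),.036)," disc",ray(T,t(138,426),.006))
print("scene: box rim",ray(S,q(531,133),.036)," disc",ray(S,q(526,167),.006),"pad",ray(S,q(525,172),.005))
for n,a,c in [("cone",(449,109),(465,152)),("spin",(670,178),(663,215)),("pil",(528,238),(535,269))]:
    print(n,ray(T,t(*a),.125),"spot",ray(T,t(*c),.01))
s=ctrl.sense();print(s["contact_force"],s["t"])
E
```

```text
top: box rim [0.46141362 0.29804824]  disc [0.46338403 0.29609505]
scene: box rim [0.46253858 0.2941118 ]  disc [0.46182521 0.29477089] pad [0.46445987 0.29265127]
cone [0.62387212 0.09737477] spot [0.62438193 0.09863664]
spin [ 0.58216452 -0.02140197] spot [ 0.58138384 -0.02237178]
pil [0.55174279 0.05568042] spot [0.55037287 0.0567342 ]
[ 0.11279409  0.00560158 -0.20521392] 60.0
```

All stands measure within about 2 mm of their spot centres and the box within 1–3 mm of the pad's middle. All are upright, and the bystanders are where they were. Handing in.

```bash
python3 -c "
from station import ctrl
print(ctrl.job_done())"
```

```text
the job is handed in; nothing more can be done
None
```

The box is in the middle of the black pad and all three stands are back upright on their own spots, handed in at about 60 s of the 144 s allowed. I moved the spindle, pillar and cone to the cork mat first. Then I set the box on the pad, and put the cone, pillar and spindle back while it stayed there.

**Final checks:**
- **Stands:** upright, each measured within about 2 mm of its spot centre in the top view.
- **Box:** 1 mm (scene camera) to 3 mm (top camera) from the centre of the grey disc. The two cameras disagree by about 4 mm on where the box is.
- **Surroundings:** the bowl, card terminal, jar and the purple and turquoise look-alikes look unmoved, and the gripper is clear of everything.

**What went wrong on the way:** the first two grasps of the box failed. In the pictures the fingertips sit only about 4–8 mm below the reported TCP, not 25 mm. On the second try the closed fingertips pressed on the box's dome with about 28 N at the wrist. The box did not visibly move, and the third, lower grasp held.

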